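# Get the grey bottle from behind the droppers and stow the beaker in its place

## Robot

A 6-joint arm with a two-finger parallel gripper is mounted at the origin on a cart in front of the work surface, level with it; the furniture and walls round the work are solid. World frame = base frame: x ahead of the robot, y to its left, z up, the work surface at z = 0. Lengths are in m, angles in rad, forces in N, time in s.
With the tool pointing down it reaches from about 0.3 to 0.775 m from the base axis. Payload 14.6 kg.
Tool frame: the origin (TCP) lies at the very end of the fingers, on their centre line; the grasp point (between the pads) lies 19 mm behind it; z points along the fingers, y is the line along which they close (so a half turn about z gives the same grasp; the last joint's range is limited). The gripper opens to 94 mm and grips with 3 to 60 N. Pads are 16 mm wide; open, the fingers measure 119 mm over their backs; the gripper's body (75 mm by 177 mm) begins 78 mm behind the grasp point.
Start: joints at [-1.225, 0.3, 1.521, -0, 1.321, -0.067], TCP at [0.221, -0.504, 0.183] pointing down, gripper open.
Joint ranges: [-3.03, 3.03], [-0.79, 2.21], [0.23, 2.52], [-1.04, 4.18], [0, 3.07], [-2.55, 2.55]. Speed limits (rad/s): [2.22, 2.22, 2.57, 3.14, 3.14, 3.14].

## Interface

Orientations are given as [roll, pitch, yaw] about the fixed x, y, z axes, in that order (R = Rz(yaw) Ry(pitch) Rx(roll)).
In Python, from station import ctrl, cams gives the robot as it stands. The module is installed in compiled form; this text tells all that it offers.
- The arm moves only by the tool arm_command, never from a script. Its argument "plan" is a list that holds one entry, the list of rows, each a list of 7 numbers: the shift along the tool's x, y, z in shares of 1000 mm (1.0 is 1000 mm), then the turn, a rotation vector about the tool's x, y, z in fractions of the full range, 1 being 2 rad, then the closure, from -1 (fully open) to 1 (shut). A call has 1 to 12 rows; each row is the pose to reach, as a shift and turn from the pose commanded when the call began, along the tool's axes at that moment; what a row does not reach only later rows make up. A row lasts 1/10 s, in which the tool goes at most 50 mm and 8.59 degrees, less where a joint would pass 70% of its speed; a pose out of reach is approached as far as the arm can. Shift and turn numbers lie between -1 and 1, and a call with a number outside is refused. A call with a gripper value outside its range is refused whole. The fingers move at their own pace and stop on an object; "squeeze" is the grip in N (left out, the last holds). Time passes only in rows, so rows that repeat a pose let the fingers close. It gives the time, the measured TCP pose, the force, the opening and the grip force at its end, in the units of the state.
- ctrl.get_obs(): the state, without advancing time (a new reading comes with each control period).
- cams.camera(name): name is "scene" or "top" or "wrist"; returns (picture, depth): 480x640x3 uint8, blue, green, red; 480x640 float32, m along the optical axis (not along the pixel's ray), 0 where there is no reading.
- cams.camera_info(name): a dict with "fx", "fy", "cx", "cy" (pixels), "world_to_cam" (4x4, takes a point from world to camera coordinates). Camera axes: x right, y down, z forward; pixel columns grow to the right and rows downward; lengths in m; the calibration is good to about 2 mm. A picture is of the moment at which its call begins: read the wrist's pose just before it. camera_info takes no time and is no camera call; for the wrist camera it gives the pose at the moment of the call.
- ctrl.hand_in(): hands the job in; it is judged then, once.
The state is a dict: "time_s": time; "qpos": joint angles; "joint_vel": joint speeds; "tau": joint torques, N m; "ee_pos": TCP position; "eef_rot": TCP orientation; "force": force on the tool from outside, world axes, zero at the start; "moment": the same for the moment, N m; "grip_width": finger opening in m; "grip_force": force on a finger pad.
Only numpy, scipy, OpenCV 4.12 (cv2) and the standard library are available. Lean on these libraries where they do the work, as an engineer would, in place of code of your own. Each camera call takes 0.05 s, during which the arm holds its last target. There are 200 camera calls.

## Task

Get the small grey bottle that stands behind the two dropper bottles on the bottle stand: first lift both droppers over into the side tray and leave them standing there, then set the grey bottle on the middle of the white tile, and stand the loose beaker on the back disc that it has left free. Last put each dropper back on the very front disc it came from; everything ends upright, and the evaporating dish and petri dish stay where they are.

Things in the scene. Friction and masses are not known exactly. Their poses are not given: they have to be found in the camera images.
- stand: Low plywood bottle stand, fixed, 156 (x) x 184 (y) mm, board top 12 mm above the bench; 8 mm wide rails on the back (+x) and sides rise 12 mm more. Origin: centre of underside; front faces -x. Dark flush rubber discs: two front ones, 62 mm wide, at x -38, y +-45 mm (the droppers stand on them at the start, either way round), one at the back, 52 mm wide, at x +18, y 0 (grey bottle)
- back_place (a point): Centre of the stand's back disc, at the height of the board's top (12 mm above the bench); axes as the stand's
- side_tray: Low white plastic tray, fixed, 176 (its x) x 110 (its y) x 14 mm, walls and floor 4 mm thick, open on top: the side area, with room for both droppers side by side along its x (for example at x = -42 and +42 mm). Origin: centre of its underside
- tile: Flat white ceramic tile, fixed, 100 x 100 x 7 mm. Origin: centre of its underside; its top is 7 mm above that
- tall_dropper: The taller, wider amber dropper bottle with black screw collar and red rubber bulb, 54 mm wide, 135 mm high, about 0.11 kg, loose. Origin: centre of its underside, z up along it. Collar 31 mm wide from 85 to 101 mm up (shoulders slope below it), bulb 18 mm wide above. Lift it from above by the collar, fingertips 90 mm up, the bulb between the fingers
- short_dropper: The shorter, narrower amber dropper bottle with black screw collar and red rubber bulb, 41 mm wide, 109 mm high, about 0.07 kg, loose. Origin: centre of its underside, z up along it. Collar 26 mm wide from 59 to 75 mm up (shoulders slope below it), bulb 15 mm wide above. Lift it from above by the collar, fingertips 64 mm up, the bulb between the fingers
- grey_bottle: Small open grey glass bottle, 37 mm wide, 78 mm high, 0.06 kg, loose, round body to grasp about 40 mm up. Origin: centre of its underside, z up along the bottle
- beaker: Small clear glass beaker with a spout, 37 mm wide, 53 mm high, 0.04 kg, loose, open on top; at the start it stands on the bench about 115 mm from the centre of the tile, on the robot's side of it. Origin: centre of its underside, z up
- evap_dish: White porcelain evaporating dish, 70 mm wide, 30 mm high, loose, near the front edge of the bench; a bystander. Origin: centre of its underside
- petri_dish: Shallow clear glass petri dish, 57 mm wide, 13 mm high, loose, near the front edge of the bench; a bystander. Origin: centre of its underside
There are look-alikes about, which are no part of the job. What is shaped like the tall_dropper but blue or yellow is not meant.

How it is judged:
On the way, in this order (a step that is already met when the one before it is completed fails the run):
1. both droppers stand in the side tray, the grey bottle still in its place behind (x of tall_dropper in the frame of side_tray between -0.075 and 0.075 m and y of tall_dropper in the frame of side_tray between -0.042 and 0.042 m and z of each of tall_dropper, short_dropper in the frame of side_tray below 0.015 m and angle between each of tall_dropper, short_dropper's own z axis and vertical below 0.15 rad and x of short_dropper in the frame of side_tray between -0.075 and 0.075 m and y of short_dropper in the frame of side_tray between -0.042 and 0.042 m and distance of grey_bottle from where it was at the start of the episode below 0.015 m), for 0.2 s.
2. the grey bottle stands released on the middle of the tile, the droppers still in the tray (x of tall_dropper in the frame of side_tray between -0.075 and 0.075 m and y of tall_dropper in the frame of side_tray between -0.042 and 0.042 m and z of each of tall_dropper, short_dropper in the frame of side_tray below 0.015 m and angle between each of tall_dropper, short_dropper's own z axis and vertical below 0.15 rad and x of short_dropper in the frame of side_tray between -0.075 and 0.075 m and y of short_dropper in the frame of side_tray between -0.042 and 0.042 m and horizontal distance between grey_bottle and tile below 0.015 m and z of grey_bottle in the frame of tile below 0.015 m and angle between grey_bottle's own z axis and vertical below 0.1 rad and contact force between the fingers and grey_bottle below 0.1 N), for 0.2 s.
3. the beaker stands released on the stand's back disc, the droppers still in the tray (x of tall_dropper in the frame of side_tray between -0.075 and 0.075 m and y of tall_dropper in the frame of side_tray between -0.042 and 0.042 m and z of each of tall_dropper, short_dropper in the frame of side_tray below 0.015 m and angle between each of tall_dropper, short_dropper's own z axis and vertical below 0.15 rad and x of short_dropper in the frame of side_tray between -0.075 and 0.075 m and y of short_dropper in the frame of side_tray between -0.042 and 0.042 m and horizontal distance between grey_bottle and tile below 0.015 m and z of grey_bottle in the frame of tile below 0.015 m and angle between each of grey_bottle, beaker's own z axis and vertical below 0.1 rad and horizontal distance between beaker and back_place below 0.012 m and z of beaker in the frame of back_place below 0.006 m and contact force between the fingers and beaker below 0.1 N), for 0.2 s.
At the end, for the whole second after the job is handed in: The grey bottle stands upright within 15 mm of the tile's centre, the beaker upright within 12 mm of the centre of the stand's back disc, each dropper upright within 15 mm of where it stood at the start; all four are released and at rest (horizontal distance between grey_bottle and tile below 0.015 m and z of grey_bottle in the frame of tile below 0.015 m and angle between each of grey_bottle, beaker, tall_dropper, short_dropper's own z axis and vertical below 0.1 rad and horizontal distance between beaker and back_place below 0.012 m and z of beaker in the frame of back_place below 0.006 m and distance of each of tall_dropper, short_dropper from where it was at the start of the episode below 0.015 m and contact force between the fingers and tall_dropper below 0.1 N and contact force between the fingers and short_dropper below 0.1 N and contact force between the fingers and grey_bottle below 0.1 N and contact force between the fingers and beaker below 0.1 N and linear speed of each of tall_dropper, short_dropper, grey_bottle, beaker below 0.02 m/s); the robot touches nothing.
It fails at once if one of the four is tipped over (more than 40 degrees) (angle between any of tall_dropper, short_dropper, grey_bottle, beaker's own z axis and vertical above 0.7 rad).
It fails at once if the evaporating dish or the petri dish is moved by more than 25 mm (distance of any of evap_dish, petri_dish from where it was at the start of the episode above 0.025 m).
It also fails if it takes over 144 s, if anything falls off the work surface, if the arm or the gripper's body presses on something with over 40 N, if the wrist force passes 120 N, or if a joint passes its speed limit or range.

## Working session

There is one attempt and no reset: what is moved stays moved. The work goes in short steps, Python scripts to look and compute and a tool call to move; the robot and the scene stay as the last step left them, time stands still between calls to the robot, and variables do not carry over. Pictures are saved under pics/ and viewed, at most 14 in all, crops included, and the job is handed in when it is done.

Besides the shell and the picture viewer there is one more tool, called after "Emit:" in YAML: its name, and indented under it one key for each argument. arm_command: Moves the arm, as the interface text tells. Its arguments: {"type":"object","properties":{"plan":{"type":"array"},"squeeze":{"type":"number"}},"required":["plan"]}

```bash
mkdir -p pics; ls
python3 - <<'E'
from station import ctrl,cams
import cv2,numpy as np
print(ctrl.get_obs())
for n in("scene","top"):
    p,d=cams.camera(n);i=cams.camera_info(n)
    cv2.imwrite(f"pics/{n}0.png",p);np.save(f"pics/{n}0.npy",d)
    print(n,i, (d>0).mean())
E
```

```text
pics
{'time_s': 0.0, 'qpos': array([-1.22461655e+00,  3.00483172e-01,  1.52157932e+00, -4.21194660e-05,
        1.32067729e+00, -6.66117271e-02]), 'joint_vel': array([ 0.00070321,  0.00114286, -0.00080056, -0.00057531,  0.00082543,
       -0.00043667]), 'tau': array([-4.81856350e-04, -5.31804299e+01, -3.52737522e+01,  7.08152773e-02,
        2.43890437e-02, -9.59759427e-05]), 'ee_pos': array([ 0.22052657, -0.50354433,  0.18248046]), 'eef_rot': array([-3.14044535e+00, -3.56493541e-05,  4.12801931e-01]), 'force': array([-0.21620906, -0.78861239,  1.01312785]), 'moment': array([-0.05454907, -0.00933511,  0.03801334]), 'grip_force': 0.0, 'grip_width': 0.09381117152114979}
scene {'fx': 485.32413853344843, 'fy': 485.32413853344843, 'cx': 319.75378860417464, 'cy': 236.6248453111446, 'world_to_cam': array([[-0.8209734 , -0.57065017,  0.01900147,  0.50215394],
       [-0.44717185,  0.62192434, -0.64284325,  0.23630544],
       [ 0.35502113, -0.53625413, -0.76576204,  1.0469733 ],
       [ 0.        ,  0.        ,  0.        ,  1.        ]])} 0.9959212239583334
top {'fx': 550.3882101378331, 'fy': 550.3882101378331, 'cx': 305.67201391946423, 'cy': 248.0381791762271, 'world_to_cam': array([[-0.01059887, -0.99994094,  0.0024037 ,  0.10600748],
       [-0.98477732,  0.010021  , -0.17353158,  0.57091698],
       [ 0.17349724, -0.00420635, -0.98482537,  1.41517723],
       [ 0.        ,  0.        ,  0.        ,  1.        ]])} 0.9961067708333333
```

View pics/scene0.png

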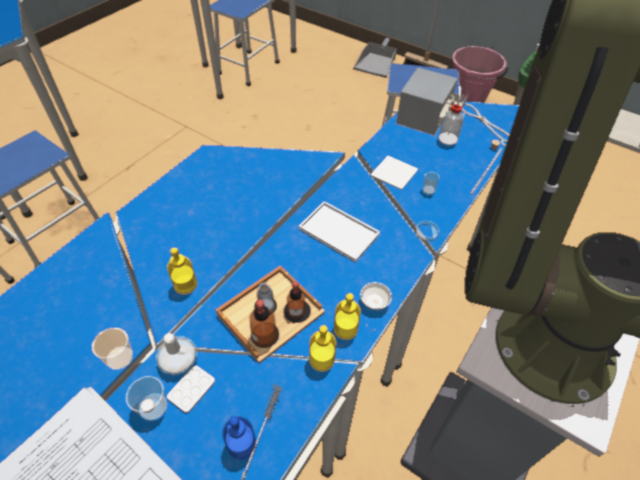

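View pics/top0.png

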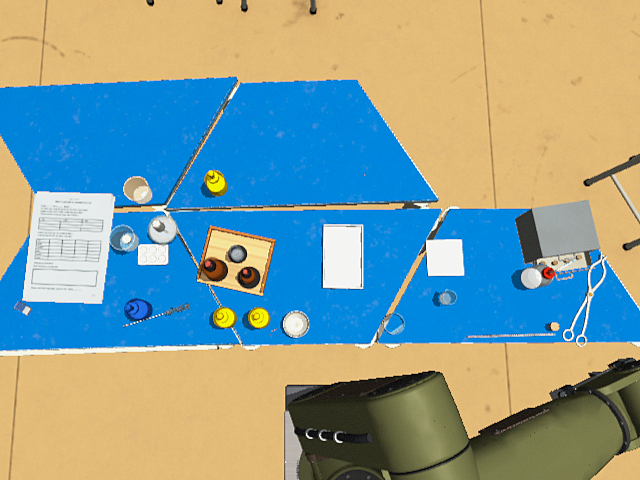

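The scene view shows the stand at about (270,310) with the tall dropper left (263,322), the short one right (296,302) and the grey bottle behind at (266,297). It also shows the tray at (340,230), tile (394,172), beaker (430,183) and yellow decoys. The top view shows the stand at (237,260), tray (343,257), tile (445,257), beaker (445,297), petri dish (395,323) and evaporating dish (295,323).

```bash
cat > h.py <<'E'
import numpy as np,cv2
from station import ctrl,cams
def ray(i,uv):
    W=i["world_to_cam"];R=W[:3,:3];o=-R.T@W[:3,3]
    uv=np.atleast_2d(uv).astype(float)
    d=np.c_[(uv[:,0]-i["cx"])/i["fx"],(uv[:,1]-i["cy"])/i["fy"],np.ones(len(uv))]@R
    return o,d
def onz(i,uv,z):
    o,d=ray(i,uv);return o+d*((z-o[2])/d[:,2])[:,None]
def tri(ia,a,ib,b):
    oa,da=ray(ia,a);ob,db=ray(ib,b);da=da[0];db=db[0]
    s=np.linalg.lstsq(np.c_[da,-db],ob-oa,rcond=None)[0]
    A=oa+da*s[0];B=ob+db*s[1];return (A+B)/2,np.linalg.norm(A-B)
def blobs(m,amin=15):
    n,l,s,c=cv2.connectedComponentsWithStats(m.astype(np.uint8),connectivity=8)
    return [(c[k],s[k],l==k) for k in range(1,n) if s[k][4]>=amin]
def cloud(i,d):
    v,u=np.indices(d.shape);W=i["world_to_cam"]
    P=np.stack([(u-i["cx"])/i["fx"]*d,(v-i["cy"])/i["fy"]*d,d],-1)-W[:3,3]
    return P@W[:3,:3]
E
python3 - <<'E'
from h import *
np.set_printoptions(precision=4,suppress=True)
I={n:cams.camera_info(n) for n in("scene","top")}
P={n:cv2.imread(f"pics/{n}0.png") for n in I}
H={n:cv2.cvtColor(P[n],cv2.COLOR_BGR2HSV).astype(int) for n in I}
roi={"top":(190,190,480,350),"scene":(200,130,450,370)}
for n in I:
    x0,y0,x1,y1=roi[n];h,s,v=[H[n][...,k] for k in range(3)]
    r=np.zeros(h.shape,bool);r[y0:y1,x0:x1]=1
    C=cloud(I[n],np.load(f"pics/{n}0.npy"))
    print("==",n)
    for nm,m in dict(white=(s<60)&(v>170),wood=(h>5)&(h<28)&(s>50)&(v>110),amber=((h<12)|(h>170))&(s>90)&(v<130),grey=(s<70)&(v>40)&(v<150)).items():
        for c,st,l in blobs(m&r,25):
            q=C[l];print(nm,c.round(1),st, "pts med",np.median(q,0),"z95",np.percentile(q[:,2],[5,95]))
            if nm in("white","wood") and st[4]>600:
                pts=cv2.findContours(l.astype(np.uint8),0,1)[0]
                pts=max(pts,key=cv2.contourArea)
                for z in (.007,.014,.024):
                    w=onz(I[n],pts[:,0],z)[:,:2]*1000
                    print("   rect z",z,cv2.minAreaRect(w.astype(np.float32)))
E
```

```text
== scene
white [444.6 137.5] [439 132  11  12 100] pts med [ 0.4899 -0.4861  0.021 ] z95 [0.0072 0.0383]
white [394.1 171.9] [371 156  47  33 857] pts med [ 0.5464 -0.2779  0.006 ] z95 [0.0024 0.0092]
   rect z 0.007 ((547.717041015625, -277.9271240234375), (103.08293151855469, 102.43968963623047), 0.5209982395172119)
   rect z 0.014 ((544.7178955078125, -270.6143798828125), (102.31292724609375, 101.67450714111328), 0.5210224390029907)
   rect z 0.024 ((540.4335327148438, -260.1676940917969), (101.21285247802734, 100.58133697509766), 0.5210144519805908)
white [428.7 189.1] [424 186  10   7  56] pts med [ 0.4297 -0.2605  0.0165] z95 [0.0077 0.0274]
white [339.3 230.3] [ 299  202   80   57 2172] pts med [ 0.5527 -0.0037  0.0035] z95 [0.0001 0.0132]
   rect z 0.007 ((556.0103759765625, -5.9383697509765625), (112.1084976196289, 178.26837158203125), 88.17626953125)
   rect z 0.014 ((552.9494018554688, -0.6573905944824219), (111.27104187011719, 176.9366912841797), 88.17627716064453)
   rect z 0.024 ((548.5764770507812, 6.886894226074219), (110.07472229003906, 175.0343780517578), 88.1762771
[... 9455 characters left out ...]
08 -0.0066] z95 [-0.0121  0.0029]
grey [215.6 207.7] [201 207  27   2  38] pts med [ 0.699   0.3481 -0.0052] z95 [-0.0139  0.0018]
grey [246.6 206.8] [231 206  29   2  36] pts med [ 0.7007  0.2594 -0.006 ] z95 [-0.0149 -0.0009]
grey [434.2 230.9] [427 218  18  22  67] pts med [ 0.6594 -0.2986 -0.1855] z95 [-0.2547 -0.011 ]
grey [361.  256.5] [361 227   1  60  60] pts med [ 0.5549 -0.0515  0.0039] z95 [-0.001  0.01 ]
grey [236.5 252.7] [229 245  17  17 126] pts med [0.5626 0.2837 0.0523] z95 [0.0115 0.0899]
grey [253.8 279.3] [245 268  15  20  57] pts med [0.4923 0.2378 0.0117] z95 [0.0069 0.0175]
grey [387.4 316.8] [384 313   9   8  30] pts med [ 0.3899 -0.1177  0.0015] z95 [-0.0037  0.0122]
```

Run:
```python
import cv2,numpy as np
a=cv2.imread("pics/top0.png")[215:305,185:285];b=cv2.imread("pics/scene0.png")[260:360,210:330]
f=lambda x:cv2.resize(x,(400,400),interpolation=cv2.INTER_CUBIC)
cv2.imwrite("pics/crop1.png",np.hstack([f(a),f(b)]))
```

```text
(no output)
```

View pics/crop1.png

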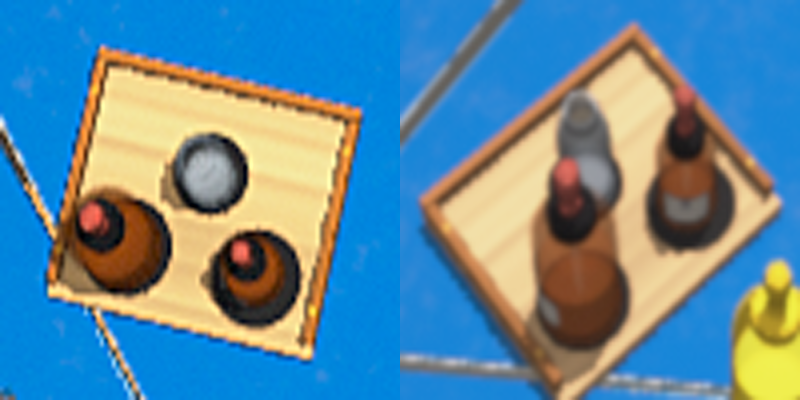

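The crop confirms the tall dropper on the left front disc (+y), the short one on the right, and the grey bottle centred behind them, with the stand turned a little clockwise. Next I'll get the exact positions.

Run:
```python
from h import *
np.set_printoptions(precision=4,suppress=True)
I={n:cams.camera_info(n) for n in("scene","top")}
P={n:cv2.imread(f"pics/{n}0.png") for n in I}
roi={"top":(195,225,275,300),"scene":(245,275,310,345)}
B={}
for n in I:
    x0,y0,x1,y1=roi[n];h,s,v=[a.astype(int) for a in cv2.split(cv2.cvtColor(P[n],cv2.COLOR_BGR2HSV))]
    r=np.zeros(h.shape,bool);r[y0:y1,x0:x1]=1
    red=((h<8)|(h>172))&(s>95)&(v>100)&r
    blue=(h>98)&(h<120)&(s>150)
    B[n]=[c for c,st,l in blobs(red,6)]
    print(n,"red",[(c.round(1),st) for c,st,l in blobs(red,6)])
# stand corners
ct=np.array([[103,47],[360,108],[50,290],[310,357]])/[4,4.444]+[185,215]
cs=np.array([[635,25],[772,188],[425,200],[565,398]])-[400,0];cs=cs/[400/120,4]+[210,260]
print(ct,cs)
for a,z in((0,.024),(1,.024),(2,.012),(3,.012)): print("top corner",onz(I["top"],ct[a],z))
for a in range(4): print("scene corner z.024",onz(I["scene"],cs[a],.024))
# beaker: top view depth cloud
for n,(x0,y0,x1,y1) in dict(top=(425,280,465,312),scene=(415,165,445,200)).items():
    d=np.load(f"pics/{n}0.npy");C=cloud(I[n],d)[y0:y1,x0:x1].reshape(-1,3)
    q=C[(C[:,2]>.015)&(C[:,2]<.08)];print(n,"beaker",len(q),q.mean(0),q.min(0),q.max(0))
for n,(x0,y0,x1,y1) in dict(top=(190,215,285,305),scene=(210,260,330,360)).items():
    d=np.load(f"pics/{n}0.npy");C=cloud(I[n],d)[y0:y1,x0:x1].reshape(-1,3)
    for nm,c,zlo in(("grey",(.56,.285),.08),("tall",(.50,.355),.122),("short",(.49,.262),.09)):
        q=C[(np.hypot(*(C[:,:2]-c).T)<.03)&(C[:,2]>zlo)];print(n,nm,len(q),np.median(q,0) if len(q) else 0,q[:,2].max() if len(q) else 0)
```

```text
scene red [(array([294.8, 283.9]), array([292, 281,   7,   7,  30], dtype=int32)), (array([259.4, 303.4]), array([256, 299,   8,   9,  52], dtype=int32))]
top red [(array([207.8, 263.4]), array([205, 260,   7,   7,  36], dtype=int32)), (array([244.8, 271.2]), array([243, 269,   5,   6,  24], dtype=int32))]
[[210.75   225.5761]
 [275.     239.3024]
 [197.5    280.2565]
 [262.5    295.333 ]] [[280.5  266.25]
 [321.6  307.  ]
 [217.5  310.  ]
 [259.5  359.5 ]]
top corner [[0.6414 0.3582 0.024 ]]
top corner [[0.6015 0.183  0.024 ]]
top corner [[0.4932 0.3931 0.012 ]]
top corner [[0.4506 0.2174 0.012 ]]
scene corner z.024 [[0.5958 0.1852 0.024 ]]
scene corner z.024 [[0.4537 0.2209 0.024 ]]
scene corner z.024 [[0.6348 0.3593 0.024 ]]
scene corner z.024 [[0.486  0.3967 0.024 ]]
top beaker 126 [ 0.4384 -0.2749  0.0382] [ 0.4194 -0.292   0.0151] [ 0.4589 -0.256   0.0588]
scene beaker 239 [ 0.4365 -0.2735  0.0369] [ 0.4179 -0.2984  0.0155] [ 0.4565 -0.2543  0.0546]
top grey 42 [0.5594 0.2874 0.0887] 0.09700022237486633
top tall 39 [0.5181 0.344  0.1428] 0.1503447027447649
top short 31 [0.4998 0.2542 0.1153] 0.12422789799749845
scene grey 75 [0.5601 0.286  0.0873] 0.09181104187291363
scene tall 73 [0.5156 0.3467 0.1409] 0.14813428647264817
scene short 66 [0.4985 0.2569 0.1119] 0.12166689813849188
```

```bash
cat >> h.py <<'E'
from scipy.spatial.transform import Rotation as Ro
def mv(*targets):
    """tool-frame shift (mm) and rotvec to each [x,y,z,yaw] from the present pose"""
    o=ctrl.get_obs();R0=Ro.from_euler("xyz",o["eef_rot"])
    print("t",round(o["time_s"],1),"pos",o["ee_pos"].round(4),"rpy",o["eef_rot"].round(3))
    for x,y,z,w in targets:
        s=R0.inv().apply(np.array([x,y,z])-o["ee_pos"])*1000
        r=(R0.inv()*Ro.from_euler("xyz",[np.pi,0,w])).as_rotvec()
        print([x,y,z,w],"->",s.round(1).tolist(),r.round(3).tolist(),"rows",round(np.linalg.norm(s)/50,1))
E
python3 - <<'E'
from h import *
I={n:cams.camera_info(n) for n in("scene","top")}
print("tall",tri(I["scene"],[259.4,303.4],I["top"],[207.8,263.4]))
print("short",tri(I["scene"],[294.8,283.9],I["top"],[244.8,271.2]))
mv([.45,-.1,.3,1.349],[.50,.29,.30,1.349])
E
```

```text
tall (array([0.51947417, 0.34380119, 0.1376108 ]), np.float64(0.0016281416916985338))
short (array([0.50185894, 0.25416986, 0.11300721]), np.float64(0.0025171258001401137))
t 0.1 pos [ 0.2205 -0.5036  0.1825] rpy [-3.141 -0.     0.413]
[0.45, -0.1, 0.3, 1.349] -> [372.1, -277.8, -117.1] [-0.001, -0.001, -0.936] rows 9.6
[0.5, 0.29, 0.3, 1.349] -> [574.3, -614.9, -116.8] [-0.001, -0.001, -0.936] rows 17.0
```

Careful with the scale: shifts go in shares of 1000 mm and turns go in shares of 2 rad. That gives: -615 mm / 1000 = -0.615, 574 mm / 1000 = 0.574, -0.936 rad / 2 = -0.468.

Emit:
arm_command:
  plan:
    - [[0.06,-0.04,-0.117,0,0,0,-1],[0.372,-0.278,-0.117,0,0,-0.468,-1],[0.372,-0.278,-0.117,0,0,-0.468,-1],[0.372,-0.278,-0.117,0,0,-0.468,-1],[0.372,-0.278,-0.117,0,0,-0.468,-1],[0.372,-0.278,-0.117,0,0,-0.468,-1],[0.372,-0.278,-0.117,0,0,-0.468,-1],[0.372,-0.278,-0.117,0,0,-0.468,-1],[0.372,-0.278,-0.117,0,0,-0.468,-1],[0.574,-0.615,-0.117,0,0,-0.468,-1],[0.574,-0.615,-0.117,0,0,-0.468,-1],[0.574,-0.615,-0.117,0,0,-0.468,-1]]
  squeeze: 15

```text
time_s: 1.3
ee_pos: [0.4528, 0.0119, 0.2951]
eef_rot: [-3.141, 0.0, 1.349]
force: [1.9, -0.1, 0.5]
grip_width: 0.0938
grip_force: 0.0
```

Run:
```python
from h import *
mv([.50,.29,.30,1.349])
```

```text
t 1.3 pos [0.4528 0.0119 0.2951] rpy [-3.141  0.     1.349]
[0.5, 0.29, 0.3, 1.349] -> [281.7, -15.2, -4.9] [-0.0, 0.0, -0.0] rows 5.6
```

To row units: 270 mm / 1000 = 0.27, -15 mm / 1000 = -0.015.

Emit:
arm_command:
  plan:
    - [[0.27,-0.015,-0.005,0,0,0,-1],[0.27,-0.015,-0.005,0,0,0,-1],[0.27,-0.015,-0.005,0,0,0,-1],[0.27,-0.015,-0.005,0,0,0,-1],[0.27,-0.015,-0.005,0,0,0,-1],[0.27,-0.015,-0.005,0,0,0,-1],[0.27,-0.015,-0.005,0,0,0,-1],[0.27,-0.015,-0.005,0,0,0,-1]]

```text
time_s: 2.1
ee_pos: [0.4977, 0.2762, 0.2997]
eef_rot: [-3.141, 0.001, 1.349]
force: [-0.2, 0.4, 0.5]
grip_width: 0.094
grip_force: 0.0
```

Run:
```python
from h import *
np.set_printoptions(precision=4,suppress=True)
mv([.5185,.344,.20,1.349],[.5185,.344,.102,1.349])
i=cams.camera_info("wrist");p,d=cams.camera("wrist")
cv2.imwrite("pics/w1.png",p);np.save("pics/w1.npy",d);np.save("pics/w1i.npy",i)
W=i["world_to_cam"];print("cam at",-W[:3,:3].T@W[:3,3],"axis",W[2,:3])
```

```text
t 2.1 pos [0.4977 0.2762 0.2997] rpy [-3.141  0.001  1.349]
[0.5185, 0.344, 0.2, 1.349] -> [70.8, 5.5, 99.6] [-0.001, 0.001, 0.0] rows 2.4
[0.5185, 0.344, 0.102, 1.349] -> [70.8, 5.6, 197.6] [-0.001, 0.001, 0.0] rows 4.2
cam at [0.5146 0.3482 0.5016] axis [-0.0565 -0.2475 -0.9672]
```

View pics/w1.png

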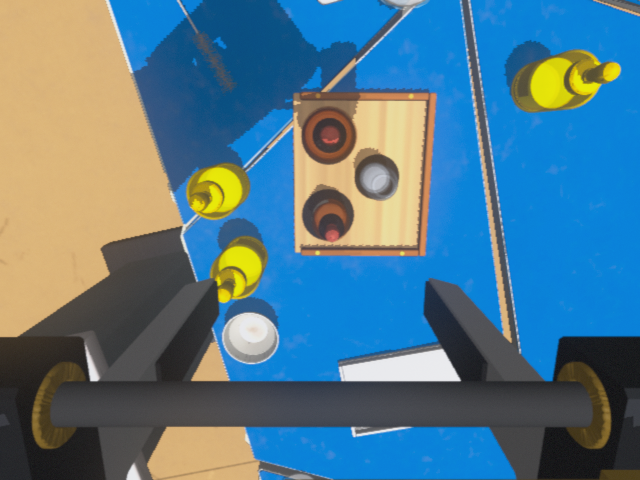

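The wrist view shows the tall bulb at (330,134), the short bulb at (333,236), the grey bottle mouth at about (377,178), and the stand corners at (294,93), (435,93), (298,254) and (426,256).

Run:
```python
from h import *
np.set_printoptions(precision=4,suppress=True)
i=np.load("pics/w1i.npy",allow_pickle=True).item();p=cv2.imread("pics/w1.png")
h,s,v=[a.astype(int) for a in cv2.split(cv2.cvtColor(p,cv2.COLOR_BGR2HSV))]
r=np.zeros(h.shape,bool);r[95:255,300:400]=1
T=cams.camera_info("top")
for (c,st,l),tp in zip(blobs(r&((h<8)|(h>170))&(s>110)&(v>90),20),([207.8,263.4],[244.8,271.2])):
    print(c,st,tri(i,c,T,tp),onz(i,c,.14 if c[1]<200 else .115))
for c,st,l in blobs(r&(s<60)&(v>90),80): print("grey",c,st,onz(i,c,.085))
for uv,z in(((294,93),.012),((298,254),.012),((435,93),.024),((426,256),.024)): print("corner",onz(i,uv,z))
```

```text
[330.0402 135.5181] [322 127  17  18 249] (array([0.5204, 0.3435, 0.1396]), np.float64(0.0011158116572557496)) [[0.5208 0.3432 0.14  ]]
[332.04  235.288] [326 230  13  12 125] (array([0.503 , 0.2539, 0.118 ]), np.float64(0.001443755312609643)) [[0.5036 0.2528 0.115 ]]
grey [378.1949 180.6065] [ 359  162   39   38 1103] [[0.559  0.2899 0.085 ]]
corner [[0.4939 0.3946 0.012 ]]
corner [[0.4553 0.2136 0.012 ]]
corner [[0.6424 0.3603 0.024 ]]
corner [[0.6044 0.1814 0.024 ]]
```

Emit:
arm_command:
  plan:
    - [[0.07,0.007,0.09,0,0,0,-0.35],[0.07,0.007,0.09,0,0,0,-0.35],[0.07,0.007,0.09,0,0,0,-0.35],[0.07,0.007,0.1,0,0,0,-0.35],[0.07,0.007,0.14,0,0,0,-0.35],[0.07,0.007,0.18,0,0,0,-0.35],[0.07,0.007,0.198,0,0,0,-0.35],[0.07,0.007,0.198,0,0,0,-0.35],[0.07,0.007,0.198,0,0,0,-0.35]]

```text
time_s: 3.05
ee_pos: [0.521, 0.3427, 0.1045]
eef_rot: [3.139, -0.002, 1.348]
force: [0.6, -0.1, 0.9]
grip_width: 0.0638
grip_force: 0.0
```

Emit:
arm_command:
  plan:
    - [[0,0,0,0,0,0,1],[0,0,0,0,0,0,1],[0,0,0,0,0,0,1],[0,0,0,0,0,0,1],[0,0,0,0,0,0,1],[0,0,0,0,0,0,1],[0,0,0,0,0,0,1]]

```text
time_s: 3.75
ee_pos: [0.5201, 0.3433, 0.1022]
eef_rot: [-3.142, 0.0, 1.349]
force: [-0.1, -0.7, 0.7]
grip_width: 0.0157
grip_force: 15.0
```

Grip width is 15.7 mm but the collar is 31 mm, so I'll look before lifting.

Run:
```python
from h import *
print(ctrl.get_obs()["grip_width"],ctrl.get_obs()["grip_force"])
w=cams.camera("wrist")[0];p=cams.camera("scene")[0]
a=cv2.resize(p[220:360,200:340],(400,400),interpolation=cv2.INTER_CUBIC)
b=cv2.resize(w[100:480,130:510],(400,400))
cv2.imwrite("pics/g1.png",np.hstack([a,b]))
```

```text
0.01571518291979414 15.000392580404878
```

View pics/g1.png

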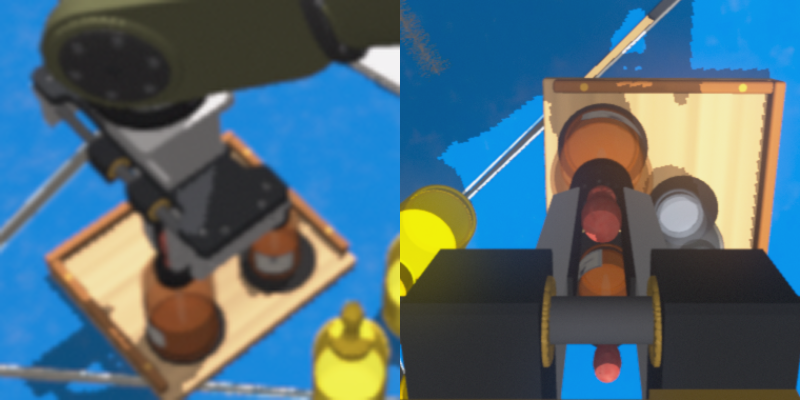

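Run:
```python
from h import *
np.set_printoptions(precision=4,suppress=True,linewidth=150)
print(ctrl.get_obs()["ee_pos"])
i=cams.camera_info("wrist");w,d=cams.camera("wrist");C=cloud(i,d)
ee=ctrl.get_obs()["ee_pos"];y=1.349
L=C-ee;ax=np.array([np.cos(y),np.sin(y)]);ay=np.array([np.sin(y),-np.cos(y)])
lx=L[...,:2]@ax*1000;ly=L[...,:2]@ay*1000;z=C[...,2]*1000
cv2.imwrite("pics/g2.png",cv2.resize(w[240:420,240:400],(640,720))[:600])
for v in range(250,440,8):
    print(v,[(u,int(round(lx[v,u])),int(round(ly[v,u])),int(round(z[v,u]))) for u in (284,300,312,322,332,344,360)])
```

```text
[0.5201 0.3432 0.1022]
250 [(284, 14, -19, 94), (300, 15, -10, 99), (312, 16, -4, 99), (322, 16, 1, 100), (332, 16, 6, 99), (344, 15, 12, 98), (360, 14, 21, 92)]
258 [(284, 10, -19, 96), (300, 11, -10, 100), (312, 15, -4, 111), (322, 15, 1, 111), (332, 15, 6, 110), (344, 11, 12, 99), (360, 10, 21, 96)]
266 [(284, 7, -18, 98), (300, 11, -10, 110), (312, 11, -4, 112), (322, 11, 1, 112), (332, 12, 6, 113), (344, 11, 12, 110), (360, 6, 21, 96)]
274 [(284, 2, -19, 98), (300, 7, -10, 112), (312, 8, -4, 113), (322, 8, 1, 114), (332, 7, 6, 112), (344, 8, 12, 113), (360, 2, 21, 98)]
282 [(284, 10, -16, 130), (300, 8, -9, 126), (312, 5, -4, 118), (322, 6, 1, 120), (332, 4, 6, 114), (344, 10, 11, 132), (360, -2, 21, 98)]
290 [(284, 10, -15, 140), (300, 8, -8, 136), (312, 7, -3, 134), (322, 9, 1, 137), (332, 6, 5, 130), (344, 10, 10, 140), (360, 10, 17, 140)]
298 [(284, 10, -14, 148), (300, 8, -8, 145), (312, 7, -3, 142), (322, 7, 1, 141), (332, 7, 5, 141), (344, 8, 10, 145), (360, 10, 16, 149)]
306 [(284, 10, -13, 156), (300, 7, -8, 151), (312, 5, -3, 145), (322, 5, 1, 145), (332, 5, 5, 145), (
[... 1608 characters left out ...]
4, 27, -6, 238), (300, 28, -3, 240), (312, 27, -1, 239), (322, 28, 1, 240), (332, 27, 3, 239), (344, 27, 5, 238), (360, 28, 8, 240)]
410 [(284, 26, -6, 239), (300, 26, -3, 240), (312, 26, -1, 240), (322, 26, 1, 239), (332, 25, 3, 239), (344, 26, 5, 239), (360, 26, 8, 239)]
418 [(284, 25, -6, 240), (300, 25, -3, 241), (312, 24, -1, 240), (322, 25, 1, 240), (332, 24, 3, 240), (344, 25, 5, 241), (360, 24, 8, 240)]
426 [(284, 23, -6, 239), (300, 23, -3, 240), (312, 23, -1, 240), (322, 22, 1, 238), (332, 23, 3, 241), (344, 22, 5, 239), (360, 22, 8, 239)]
434 [(284, -3, -9, 211), (300, -175, -17, 0), (312, -174, -7, 2), (322, -84, 1, 111), (332, -85, 7, 111), (344, -175, 20, 1), (360, 3, 10, 218)]
```

View pics/g2.png

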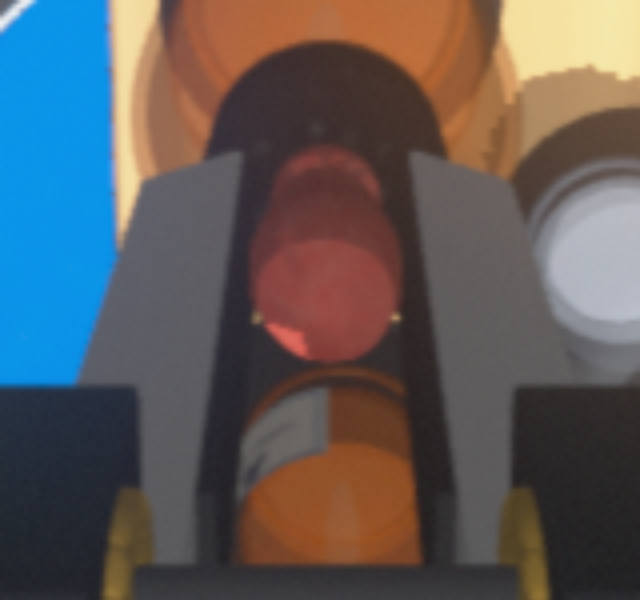

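The close view shows the collar top clear between the fingertips, which seem to end around z≈0.12, so they hold the bulb rather than the collar. I'll check where the finger ends sit relative to the TCP using the earlier open picture.

Run:
```python
from h import *
np.set_printoptions(precision=4,suppress=True,linewidth=150)
i=np.load("pics/w1i.npy",allow_pickle=True).item();d=np.load("pics/w1.npy");C=cloud(i,d)
L=(C-[.4977,.2762,.2997]);y=1.349
lx=L[...,:2]@[np.cos(y),np.sin(y)]*1000;ly=L[...,:2]@[np.sin(y),-np.cos(y)]*1000;z=L[...,2]*1000
m=(z>-30)&(abs(ly)<70)&(abs(lx)<40)
for sgn in(-1,1):
    q=m&(ly*sgn>0)&(z<150);k=np.argsort(z[q])[:6]
    print(np.c_[lx[q],ly[q],z[q]][k].round(1), "n",q.sum())
    for a in range(-10,60,6):
        w=q&(z>a)&(z<a+6)
        if w.any(): print(a,w.sum(),"lx",lx[w].min().round(),lx[w].max().round(),"ly",ly[w].min().round(),ly[w].max().round())
```

```text
[[  4.  -47.   21.7]
 [  9.4 -48.4  21.9]
 [ -4.2 -46.9  22. ]
 [  9.  -48.4  22. ]
 [  8.1 -48.   22.2]
 [  8.1 -47.1  22.2]] n 32009
20 98 lx -8.0 10.0 ly -52.0 -46.0
26 223 lx -8.0 10.0 ly -58.0 -46.0
32 286 lx -7.0 10.0 ly -58.0 -46.0
38 325 lx -8.0 10.0 ly -59.0 -46.0
44 356 lx -8.0 10.0 ly -58.0 -46.0
50 399 lx -8.0 11.0 ly -59.0 -46.0
56 447 lx -7.0 11.0 ly -58.0 -46.0
[[ 1.8 47.9 21.5]
 [ 8.7 49.2 21.9]
 [ 9.7 50.  22. ]
 [ 8.4 48.2 22.3]
 [-2.8 47.5 22.3]
 [-3.7 47.5 22.6]] n 32006
20 98 lx -7.0 10.0 ly 47.0 54.0
26 242 lx -8.0 11.0 ly 47.0 59.0
32 285 lx -7.0 11.0 ly 47.0 59.0
38 313 lx -7.0 11.0 ly 47.0 59.0
44 362 lx -8.0 11.0 ly 47.0 59.0
50 390 lx -8.0 11.0 ly 47.0 59.0
56 454 lx -8.0 11.0 ly 47.0 60.0
```

The finger ends really sit about 22 mm above the reported TCP, in line with the 15.7 mm bulb grip. I'll open, lower 21 mm, and re-grip, expecting 31 mm.

To row units: 21 mm / 1000 = 0.021, 14 mm / 1000 = 0.014.

Emit:
arm_command:
  plan:
    - [[0,0,0,0,0,0,-0.35],[0,0,0,0,0,0,-0.35],[0,0,0,0,0,0,-0.35],[0,0,0,0,0,0,-0.35],[0,0,0,0,0,0,-0.35],[0,0,0.007,0,0,0,-0.35],[0,0,0.014,0,0,0,-0.35],[0,0,0.021,0,0,0,-0.35],[0,0,0.021,0,0,0,-0.35],[0,0,0.021,0,0,0,-0.35]]

```text
time_s: 4.9
ee_pos: [0.52, 0.3432, 0.0809]
eef_rot: [-3.141, 0.0, 1.349]
force: [0.1, -0.6, 0.5]
grip_width: 0.0634
grip_force: 0.0
```

Emit:
arm_command:
  plan:
    - [[0,0,0,0,0,0,1],[0,0,0,0,0,0,1],[0,0,0,0,0,0,1],[0,0,0,0,0,0,1],[0,0,0,0,0,0,1],[0,0,0,0,0,0,1],[0,0,0,0,0,0,1]]

```text
time_s: 5.6
ee_pos: [0.5201, 0.3433, 0.0813]
eef_rot: [3.142, -0.0, 1.349]
force: [-0.5, 0.6, 1.2]
grip_width: 0.0296
grip_force: 15.0
```

Run:
```python
from h import *
mv([.514,-.001,.20,1.349],[.598,-.001,.20,1.349])
```

```text
t 5.6 pos [0.5201 0.3433 0.0813] rpy [ 3.142 -0.     1.349]
[0.514, -0.001, 0.2, 1.349] -> [-337.1, 69.9, -118.8] [0.0, -0.0, -0.0] rows 7.3
[0.598, -0.001, 0.2, 1.349] -> [-318.6, 151.8, -118.7] [0.0, -0.0, -0.0] rows 7.4
```

To row units: -290 mm / 1000 = -0.29, -119 mm / 1000 = -0.119.

Emit:
arm_command:
  plan:
    - [[0,0,-0.015,0,0,0,1],[0,0,-0.05,0,0,0,1],[0,0,-0.09,0,0,0,1],[0,0,-0.119,0,0,0,1],[-0.02,0.009,-0.119,0,0,0,1],[-0.055,0.026,-0.119,0,0,0,1],[-0.095,0.045,-0.119,0,0,0,1],[-0.135,0.064,-0.119,0,0,0,1],[-0.175,0.083,-0.119,0,0,0,1],[-0.215,0.102,-0.119,0,0,0,1],[-0.255,0.121,-0.119,0,0,0,1],[-0.29,0.138,-0.119,0,0,0,1]]

```text
time_s: 6.8
ee_pos: [0.591, 0.0278, 0.2014]
eef_rot: [3.141, -0.0, 1.348]
force: [0.7, -0.2, -0.8]
grip_width: 0.0294
grip_force: 15.0
```

To row units: -29 mm / 1000 = -0.029, -19 mm / 1000 = -0.019.

Emit:
arm_command:
  plan:
    - [[-0.019,0.009,0,0,0,0,1],[-0.029,0.014,0,0,0,0,1],[-0.029,0.014,0,0,0,0,1],[-0.029,0.014,0,0,0,0,1],[-0.029,0.014,0,0,0,0,1]]

```text
time_s: 7.3
ee_pos: [0.598, -0.0001, 0.2004]
eef_rot: [3.142, -0.0, 1.35]
force: [0.6, -0.0, -0.5]
grip_width: 0.029
grip_force: 15.0
```

Run:
```python
from h import *
mv([.598,-.001,.074,1.349])
p=cams.camera("scene")[0];cv2.imwrite("pics/s2.png",p[80:400,150:500])
o=ctrl.get_obs();print(o["grip_width"],o["force"])
```

```text
t 7.3 pos [ 5.980e-01 -1.000e-04  2.004e-01] rpy [ 3.142 -0.     1.35 ]
[0.598, -0.001, 0.074, 1.349] -> [-0.9, 0.2, 126.4] [0.0, -0.0, 0.001] rows 2.5
0.029578233151724056 [-0.90161503 -0.20157792 -1.15265505]
```

View pics/s2.png

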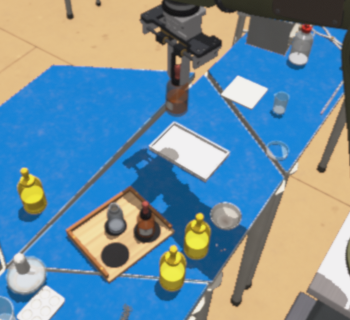

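The crop shows the tall dropper hanging upright at (178,97) and the left front disc empty at (116,255). The short dropper and grey bottle are still in place. Lowering it into the tray.

To row units: 127 mm / 1000 = 0.127, 124 mm / 1000 = 0.124.

Emit:
arm_command:
  plan:
    - [[0,0,0.04,0,0,0,1],[0,0,0.08,0,0,0,1],[0,0,0.108,0,0,0,1],[0,0,0.118,0,0,0,1],[0,0,0.124,0,0,0,1],[0,0,0.127,0,0,0,1],[0,0,0.127,0,0,0,1],[0,0,0.127,0,0,0,1]]

```text
time_s: 8.15
ee_pos: [0.5986, -0.0014, 0.0743]
eef_rot: [3.14, -0.0, 1.349]
force: [-0.3, 0.4, -0.6]
grip_width: 0.0291
grip_force: 15.0
```

To row units: -120 mm / 1000 = -0.12, -75 mm / 1000 = -0.075.

Emit:
arm_command:
  plan:
    - [[0,0,0,0,0,0,-0.3],[0,0,0,0,0,0,-0.3],[0,0,0,0,0,0,-0.3],[0,0,0,0,0,0,-0.3],[0,0,-0.03,0,0,0,-0.3],[0,0,-0.075,0,0,0,-0.3],[0,0,-0.12,0,0,0,-0.3],[0,0,-0.12,0,0,0,-0.3],[0,0,-0.12,0,0,0,-0.3]]

```text
time_s: 9.05
ee_pos: [0.5983, -0.0014, 0.1937]
eef_rot: [3.14, -0.0, 1.349]
force: [-1.1, 1.0, -0.2]
grip_width: 0.0609
grip_force: 0.0
```

Run:
```python
from h import *
mv([.5015,.254,.20,1.349],[.5015,.254,.055,1.349])
```

```text
t 9.1 pos [ 0.5983 -0.0014  0.1937] rpy [ 3.14  -0.     1.349]
[0.5015, 0.254, 0.2, 1.349] -> [227.8, -150.6, -6.5] [0.001, -0.0, -0.0] rows 5.5
[0.5015, 0.254, 0.055, 1.349] -> [227.8, -150.9, 138.5] [0.001, -0.0, -0.0] rows 6.1
```

To row units: 228 mm / 1000 = 0.228, 180 mm / 1000 = 0.18.

Emit:
arm_command:
  plan:
    - [[0.045,-0.03,-0.007,0,0,0,-0.3],[0.09,-0.06,-0.007,0,0,0,-0.3],[0.135,-0.089,-0.007,0,0,0,-0.3],[0.18,-0.119,-0.007,0,0,0,-0.3],[0.228,-0.151,-0.007,0,0,0,-0.3],[0.228,-0.151,-0.007,0,0,0,-0.3],[0.228,-0.151,0.02,0,0,0,-0.3],[0.228,-0.151,0.06,0,0,0,-0.3],[0.228,-0.151,0.1,0,0,0,-0.3],[0.228,-0.151,0.13,0,0,0,-0.3],[0.228,-0.151,0.139,0,0,0,-0.3],[0.228,-0.151,0.139,0,0,0,-0.3]]

```text
time_s: 10.25
ee_pos: [0.5001, 0.2538, 0.0526]
eef_rot: [-3.139, 0.002, 1.349]
force: [1.0, 0.5, 0.6]
grip_width: 0.0612
grip_force: 0.0
```

Emit:
arm_command:
  plan:
    - [[0,0,0,0,0,0,-0.3],[0,0,0,0,0,0,1],[0,0,0,0,0,0,1],[0,0,0,0,0,0,1],[0,0,0,0,0,0,1],[0,0,0,0,0,0,1],[0,0,0,0,0,0,1],[0,0,0,0,0,0,1]]

```text
time_s: 11.05
ee_pos: [0.5012, 0.2543, 0.0544]
eef_rot: [3.141, -0.0, 1.349]
force: [1.3, -0.8, 2.1]
grip_width: 0.0256
grip_force: 15.0
```

Run:
```python
from h import *
mv([.514,0.0,.19,1.349],[.514,0.0,.047,1.349])
```

```text
t 11.1 pos [0.5012 0.2543 0.0544] rpy [ 3.141 -0.     1.349]
[0.514, 0.0, 0.19, 1.349] -> [-245.2, 68.5, -135.7] [0.0, -0.0, -0.0] rows 5.8
[0.514, 0.0, 0.047, 1.349] -> [-245.2, 68.4, 7.3] [0.0, -0.0, -0.0] rows 5.1
```

To row units: -245 mm / 1000 = -0.245, -220 mm / 1000 = -0.22.

Emit:
arm_command:
  plan:
    - [[0,0,-0.015,0,0,0,1],[0,0,-0.05,0,0,0,1],[0,0,-0.09,0,0,0,1],[0,0,-0.136,0,0,0,1],[-0.025,0.007,-0.136,0,0,0,1],[-0.065,0.018,-0.136,0,0,0,1],[-0.105,0.029,-0.136,0,0,0,1],[-0.145,0.041,-0.136,0,0,0,1],[-0.185,0.052,-0.136,0,0,0,1],[-0.22,0.061,-0.136,0,0,0,1],[-0.245,0.068,-0.136,0,0,0,1],[-0.245,0.068,-0.136,0,0,0,1]]

```text
time_s: 12.25
ee_pos: [0.5133, -0.0022, 0.19]
eef_rot: [-3.141, 0.0, 1.346]
force: [0.2, 0.1, -0.8]
grip_width: 0.0255
grip_force: 15.0
```

To row units: 143 mm / 1000 = 0.143, 140 mm / 1000 = 0.14.

Emit:
arm_command:
  plan:
    - [[0,0,0,0,0,0,1],[0,0,0.04,0,0,0,1],[0,0,0.08,0,0,0,1],[0,0,0.115,0,0,0,1],[0,0,0.132,0,0,0,1],[0,0,0.14,0,0,0,1],[0,0,0.143,0,0,0,1],[0,0,0.143,0,0,0,1],[0,0,0.143,0,0,0,1]]

```text
time_s: 13.15
ee_pos: [0.514, 0.0005, 0.0482]
eef_rot: [3.14, -0.0, 1.349]
force: [0.6, -0.2, -0.4]
grip_width: 0.0254
grip_force: 15.0
```

To row units: -160 mm / 1000 = -0.16, -120 mm / 1000 = -0.12.

Emit:
arm_command:
  plan:
    - [[0,0,0,0,0,0,-0.2],[0,0,0,0,0,0,-0.2],[0,0,0,0,0,0,-0.2],[0,0,0,0,0,0,-0.2],[0,0,-0.03,0,0,0,-0.2],[0,0,-0.075,0,0,0,-0.2],[0,0,-0.12,0,0,0,-0.2],[0,0,-0.16,0,0,0,-0.2],[0,0,-0.16,0,0,0,-0.2]]

```text
time_s: 14.05
ee_pos: [0.5153, 0.0002, 0.2126]
eef_rot: [3.133, -0.001, 1.349]
force: [-0.6, -0.7, -0.4]
grip_width: 0.0563
grip_force: 0.0
```

Run:
```python
from h import *
mv([.52,.21,.28,1.349])
cv2.imwrite("pics/s3.png",np.vstack([cams.camera("top")[0][200:350,180:500],cams.camera("scene")[0][100:390,160:480]]))
```

```text
t 14.1 pos [5.153e-01 2.000e-04 2.126e-01] rpy [ 3.133e+00 -1.000e-03  1.349e+00]
[0.52, 0.21, 0.28, 1.349] -> [205.8, -41.0, -67.5] [0.009, -0.001, -0.0] rows 4.4
```

View pics/s3.png

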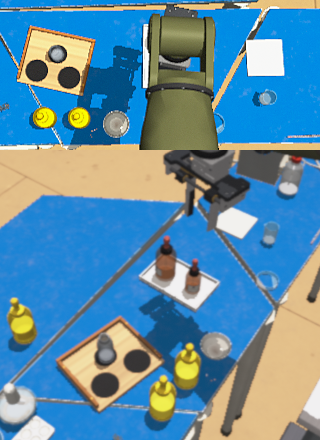

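Both droppers stand in the tray at (165,262) and (193,277). The grey bottle is untouched and the two front discs are visible. Moving over the stand to measure the grey bottle.

To row units: 206 mm / 1000 = 0.206, 150 mm / 1000 = 0.15, 0.009 rad / 2 = 0.0045.

Emit:
arm_command:
  plan:
    - [[0.02,-0.004,-0.04,0.0045,0,0,-0.2],[0.06,-0.012,-0.068,0.0045,0,0,-0.2],[0.1,-0.02,-0.068,0.0045,0,0,-0.2],[0.15,-0.03,-0.068,0.0045,0,0,-0.2],[0.206,-0.041,-0.068,0.0045,0,0,-0.2],[0.206,-0.041,-0.068,0.0045,0,0,-0.2],[0.206,-0.041,-0.068,0.0045,0,0,-0.2],[0.206,-0.041,-0.068,0.0045,0,0,-0.2]]

```text
time_s: 14.95
ee_pos: [0.5187, 0.2092, 0.2742]
eef_rot: [-3.131, 0.001, 1.348]
force: [0.2, -0.7, 0.3]
grip_width: 0.0564
grip_force: 0.0
```

Run:
```python
from h import *
np.set_printoptions(precision=4,suppress=True)
i=cams.camera_info("wrist");p,d=cams.camera("wrist");T=cams.camera_info("top");t,_=cams.camera("top")
cv2.imwrite("pics/w4.png",p);cv2.imwrite("pics/t4.png",t)
C=cloud(i,d)
for nm,im,inf,(x0,y0,x1,y1) in(("w",p,i,(200,40,460,300)),("t",t,T,(190,220,280,300))):
    h,s,v=[a.astype(int) for a in cv2.split(cv2.cvtColor(im,cv2.COLOR_BGR2HSV))]
    m=np.zeros(h.shape,bool);m[y0:y1,x0:x1]=1;m&=(v<75)
    m&=~((h>95)&(h<125)&(s>140))
    for c,st,l in blobs(m,60): print(nm,c.round(1),st,onz(inf,c,.012))
q=C.reshape(-1,3);q=q[(np.hypot(q[:,0]-.561,q[:,1]-.287)<.03)]
for a in (.03,.05,.07,.08,.086): 
    k=q[(q[:,2]>a)&(q[:,2]<a+.01)]
    if len(k): print("grey z>",a,len(k),k.min(0),k.max(0),k.mean(0))
mv([.561,.2865,.11,1.349],[.561,.2865,.012,1.349])
```

```text
w [296.8  75.3] [ 268   45   58   62 2815] [[0.5205 0.3419 0.012 ]]
t [244.3 249.2] [215 220  56  53 678] [[0.5771 0.2675 0.012 ]]
t [213.9 271. ] [205 259  19  23 279] [[0.518  0.3493 0.012 ]]
t [272.7 278.8] [262 274  18  11  69] [[0.4951 0.1899 0.012 ]]
t [242.4 289.3] [228 280  32  20 202] [[0.4675 0.2717 0.012 ]]
grey z> 0.03 292 [0.5441 0.2711 0.0301] [0.5744 0.2946 0.0366] [0.5649 0.285  0.0324]
grey z> 0.05 6 [0.5436 0.2702 0.0529] [0.5506 0.2843 0.0575] [0.5461 0.2773 0.0558]
grey z> 0.07 547 [0.5447 0.2671 0.0701] [0.5793 0.3021 0.0796] [0.5604 0.2847 0.0753]
grey z> 0.08 144 [0.5499 0.2724 0.0802] [0.5742 0.2964 0.09  ] [0.5628 0.2836 0.0885]
grey z> 0.086 304 [0.5501 0.2724 0.0861] [0.5742 0.2964 0.0927] [0.5622 0.2847 0.0901]
t 15.1 pos [0.5189 0.2088 0.2748] rpy [-3.132  0.     1.347]
[0.561, 0.2865, 0.11, 1.349] -> [85.2, 25.4, 164.6] [-0.009, 0.0, -0.002] rows 3.7
[0.561, 0.2865, 0.012, 1.349] -> [85.2, 26.3, 262.5] [-0.009, 0.0, -0.002] rows 5.5
```

View pics/w4.png

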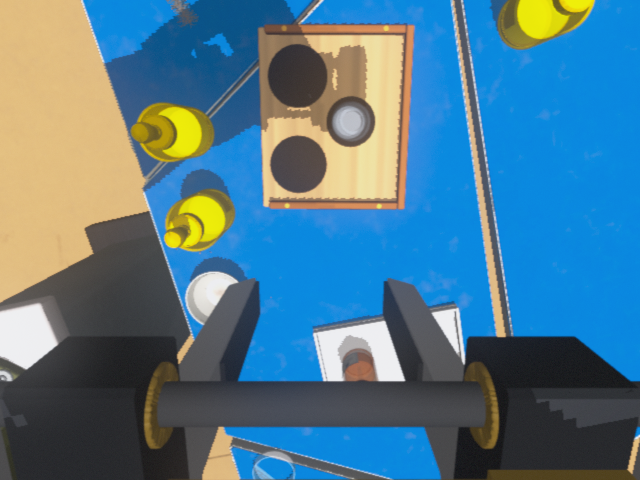

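The wrist view shows both front discs at (297,75) and (298,164), the grey bottle at (350,121), and a dropper in the tray. Going for the grey bottle.

To row units: 263 mm / 1000 = 0.263, 255 mm / 1000 = 0.255, -0.009 rad / 2 = -0.0045.

Emit:
arm_command:
  plan:
    - [[0.04,0.012,0.06,-0.0045,0,0,-0.2],[0.084,0.026,0.11,-0.0045,0,0,-0.2],[0.084,0.026,0.13,-0.0045,0,0,-0.2],[0.084,0.027,0.145,-0.0045,0,0,-0.2],[0.084,0.027,0.165,-0.0045,0,0,-0.2],[0.084,0.027,0.2,-0.0045,0,0,-0.2],[0.084,0.027,0.235,-0.0045,0,0,-0.2],[0.084,0.027,0.255,-0.0045,0,0,-0.2],[0.084,0.027,0.263,-0.0045,0,0,-0.2],[0.084,0.027,0.263,-0.0045,0,0,-0.2],[0.084,0.027,0.263,-0.0045,0,0,-0.2]]

```text
time_s: 16.15
ee_pos: [0.5621, 0.2866, 0.0133]
eef_rot: [3.14, -0.001, 1.348]
force: [0.6, 0.6, 0.5]
grip_width: 0.056
grip_force: 0.0
```

Emit:
arm_command:
  plan:
    - [[0,0,0,0,0,0,1],[0,0,0,0,0,0,1],[0,0,0,0,0,0,1],[0,0,0,0,0,0,1],[0,0,0,0,0,0,1],[0,0,0,0,0,0,1],[0,0,0,0,0,0,1]]

```text
time_s: 16.85
ee_pos: [0.5616, 0.2869, 0.0126]
eef_rot: [3.141, -0.001, 1.349]
force: [-0.7, -1.4, 6.7]
grip_width: 0.0364
grip_force: 15.0
```

Run:
```python
from h import *
z=ctrl.get_obs()["ee_pos"][2]
mv([.549,-.279,.24,1.349],[.549,-.279,z-.004,1.349])
```

```text
t 16.9 pos [0.5616 0.2869 0.0126] rpy [ 3.141e+00 -1.000e-03  1.349e+00]
[0.549, -0.279, 0.24, 1.349] -> [-554.7, 112.5, -227.6] [0.001, -0.001, -0.0] rows 12.2
[0.549, -0.279, np.float64(0.008615735132046404), 1.349] -> [-554.8, 112.3, 3.8] [0.001, -0.001, -0.0] rows 11.3
```

To row units: -275 mm / 1000 = -0.275, -230 mm / 1000 = -0.23.

Emit:
arm_command:
  plan:
    - [[0,0,-0.015,0,0,0,1],[0,0,-0.06,0,0,0,1],[0,0,-0.105,0,0,0,1],[0,0,-0.15,0,0,0,1],[0,0,-0.195,0,0,0,1],[-0.015,0.003,-0.215,0,0,0,1],[-0.05,0.01,-0.215,0,0,0,1],[-0.095,0.019,-0.215,0,0,0,1],[-0.14,0.028,-0.215,0,0,0,1],[-0.185,0.037,-0.215,0,0,0,1],[-0.23,0.046,-0.215,0,0,0,1],[-0.275,0.055,-0.215,0,0,0,1]]

```text
time_s: 18.05
ee_pos: [0.5538, 0.0047, 0.2279]
eef_rot: [3.141, -0.0, 1.349]
force: [0.6, -0.3, -0.1]
grip_width: 0.0361
grip_force: 15.0
```

To row units: -280 mm / 1000 = -0.28, -260 mm / 1000 = -0.26.

Emit:
arm_command:
  plan:
    - [[-0.045,0.009,0,0,0,0,1],[-0.09,0.018,0,0,0,0,1],[-0.135,0.027,0,0,0,0,1],[-0.18,0.037,0,0,0,0,1],[-0.225,0.046,0,0,0,0,1],[-0.26,0.053,0,0,0,0,1],[-0.28,0.057,0,0,0,0,1],[-0.28,0.057,0,0,0,0,1],[-0.28,0.057,0,0,0,0,1],[-0.28,0.057,0,0,0,0,1]]

```text
time_s: 19.05
ee_pos: [0.5487, -0.2778, 0.2273]
eef_rot: [3.141, -0.0, 1.35]
force: [-0.1, -0.0, 0.2]
grip_width: 0.0362
grip_force: 15.0
```

Run:
```python
from h import *
np.set_printoptions(precision=4,suppress=True)
i=cams.camera_info("wrist");p,d=cams.camera("wrist");cv2.imwrite("pics/w5.png",p);np.save("pics/w5i.npy",i);np.save("pics/w5.npy",d)
mv([.549,-.279,.0086,1.349])
```

```text
t 19.1 pos [ 0.5487 -0.2779  0.2273] rpy [ 3.141 -0.     1.35 ]
[0.549, -0.279, 0.0086, 1.349] -> [-1.1, 0.5, 218.7] [0.0, -0.0, 0.001] rows 4.4
```

View pics/w5.png

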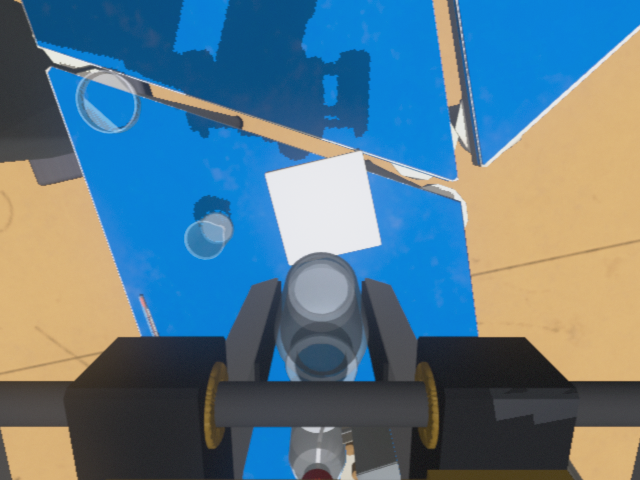

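The wrist view shows the grey bottle held upright, tile corners at (266,174), (362,152), (382,243), (289,264), and the beaker rim at (206,240) with its base near (217,227). I'll check the tile and beaker positions from these.

Run:
```python
from h import *
np.set_printoptions(precision=4,suppress=True)
i=np.load("pics/w5i.npy",allow_pickle=True).item();p=cv2.imread("pics/w5.png")
q=onz(i,[(266,174),(362,152),(382,243),(289,264)],.007);print(q,q.mean(0))
print("beaker rim",onz(i,(206,240),.053),"base",onz(i,(217,227),.003))
C=cloud(i,np.load("pics/w5.npy"))[205:262,180:238].reshape(-1,3)
k=C[(C[:,2]>.012)&(C[:,2]<.07)];print(len(k),k.min(0),k.max(0),np.percentile(k,[2,98],axis=0))
```

```text
[[ 0.5028 -0.234   0.007 ]
 [ 0.6004 -0.2337  0.007 ]
 [ 0.6028 -0.3292  0.007 ]
 [ 0.503  -0.3305  0.007 ]] [ 0.5522 -0.2819  0.007 ]
beaker rim [[ 0.4403 -0.2776  0.053 ]] base [[ 0.4388 -0.2762  0.003 ]]
1226 [ 0.4195 -0.2954  0.012 ] [ 0.4596 -0.2583  0.0557] [[ 0.4212 -0.2937  0.013 ]
 [ 0.457  -0.2592  0.0544]]
```

To row units: 200 mm / 1000 = 0.2, 190 mm / 1000 = 0.19.

Emit:
arm_command:
  plan:
    - [[-0.001,0,0.045,0,0,0,1],[-0.001,0,0.09,0,0,0,1],[-0.001,0,0.135,0,0,0,1],[-0.001,0,0.17,0,0,0,1],[-0.001,0,0.19,0,0,0,1],[-0.001,0,0.2,0,0,0,1],[-0.001,0,0.2,0,0,0,1]]

```text
time_s: 19.8
ee_pos: [0.548, -0.2794, 0.0263]
eef_rot: [-3.14, -0.0, 1.35]
force: [0.1, 0.0, 0.0]
grip_width: 0.0363
grip_force: 15.0
```

To row units: 18 mm / 1000 = 0.018, 16 mm / 1000 = 0.016.

Emit:
arm_command:
  plan:
    - [[0,0.002,0.005,0,0,0,1],[0,0.002,0.01,0,0,0,1],[0,0.002,0.014,0,0,0,1],[0,0.002,0.016,0,0,0,1],[0,0.002,0.018,0,0,0,1],[0,0.002,0.018,0,0,0,1],[0,0.002,0.018,0,0,0,1]]

```text
time_s: 20.5
ee_pos: [0.5501, -0.2807, 0.0091]
eef_rot: [3.141, 0.0, 1.349]
force: [0.2, 0.1, 0.2]
grip_width: 0.0363
grip_force: 15.0
```

To row units: -130 mm / 1000 = -0.13, -105 mm / 1000 = -0.105.

Emit:
arm_command:
  plan:
    - [[0,0,0,0,0,0,-0.3],[0,0,0,0,0,0,-0.3],[0,0,0,0,0,0,-0.3],[0,0,0,0,0,0,-0.3],[0,0,-0.02,0,0,0,-0.3],[0,0,-0.06,0,0,0,-0.3],[0,0,-0.105,0,0,0,-0.3],[0,0,-0.13,0,0,0,-0.3],[0,0,-0.13,0,0,0,-0.3]]

```text
time_s: 21.4
ee_pos: [0.5515, -0.2815, 0.1432]
eef_rot: [3.135, 0.002, 1.349]
force: [0.1, -0.5, -0.3]
grip_width: 0.0612
grip_force: 0.0
```

Run:
```python
from h import *
np.set_printoptions(precision=4,suppress=True)
mv([.439,-.2765,.10,1.349],[.439,-.2765,-.001,1.349])
S=cams.camera_info("scene");p,d=cams.camera("scene")
C=cloud(S,d)[120:200,340:440].reshape(-1,3)
k=C[(np.hypot(C[:,0]-.55,C[:,1]+.28)<.05)&(C[:,2]>.07)&(C[:,2]<.095)];print("grey top",len(k),k.mean(0),k.min(0),k.max(0))
```

```text
t 21.4 pos [ 0.5515 -0.2815  0.1432] rpy [3.135 0.002 1.349]
[0.439, -0.2765, 0.1, 1.349] -> [-19.8, -111.1, 42.6] [0.006, 0.002, -0.0] rows 2.4
[0.439, -0.2765, -0.001, 1.349] -> [-19.6, -111.7, 143.6] [0.006, 0.002, -0.0] rows 3.7
grey top 84 [ 0.5463 -0.279   0.078 ] [ 0.5332 -0.2938  0.0701] [ 0.5613 -0.2644  0.0879]
```

To row units: 139 mm / 1000 = 0.139, 130 mm / 1000 = 0.13.

Emit:
arm_command:
  plan:
    - [[-0.008,-0.045,0,0,0,0,-0.3],[-0.016,-0.09,0,0,0,0,-0.3],[-0.02,-0.111,0,0,0,0,-0.3],[-0.02,-0.111,0.02,0,0,0,-0.3],[-0.02,-0.111,0.06,0,0,0,-0.3],[-0.02,-0.111,0.1,0,0,0,-0.3],[-0.02,-0.111,0.13,0,0,0,-0.3],[-0.02,-0.111,0.139,0,0,0,-0.3],[-0.02,-0.111,0.139,0,0,0,-0.3],[-0.02,-0.111,0.139,0,0,0,-0.3]]

```text
time_s: 22.45
ee_pos: [0.4378, -0.276, 0.0009]
eef_rot: [3.141, 0.0, 1.349]
force: [0.7, 0.5, 0.2]
grip_width: 0.0611
grip_force: 0.0
```

Emit:
arm_command:
  plan:
    - [[0,0,0,0,0,0,1],[0,0,0,0,0,0,1],[0,0,0,0,0,0,1],[0,0,0,0,0,0,1],[0,0,0,0,0,0,1],[0,0,0,0,0,0,1],[0,0,0,0,0,0,1]]
  squeeze: 10

```text
time_s: 23.15
ee_pos: [0.4377, -0.276, 0.0004]
eef_rot: [3.141, 0.0, 1.349]
force: [0.6, -0.2, 5.8]
grip_width: 0.0373
grip_force: 9.9
```

Run:
```python
from h import *
z=ctrl.get_obs()["ee_pos"][2]
mv([.44,-.2765,.23,1.349],[.5,0,.23,1.349],[.5625,.2865,.23,1.349])
i=cams.camera_info("wrist");p,d=cams.camera("wrist");cv2.imwrite("pics/w6.png",cv2.resize(p[200:460,180:460],(560,520)))
```

```text
t 23.1 pos [ 4.377e-01 -2.760e-01  4.000e-04] rpy [3.141 0.    1.349]
[0.44, -0.2765, 0.23, 1.349] -> [-0.1, 2.5, -229.6] [0.001, 0.0, -0.0] rows 4.6
[0.5, 0, 0.23, 1.349] -> [282.8, 0.2, -229.7] [0.001, 0.0, -0.0] rows 7.3
[0.5625, 0.2865, 0.23, 1.349] -> [576.1, -1.9, -229.8] [0.001, 0.0, -0.0] rows 12.4
```

View pics/w6.png

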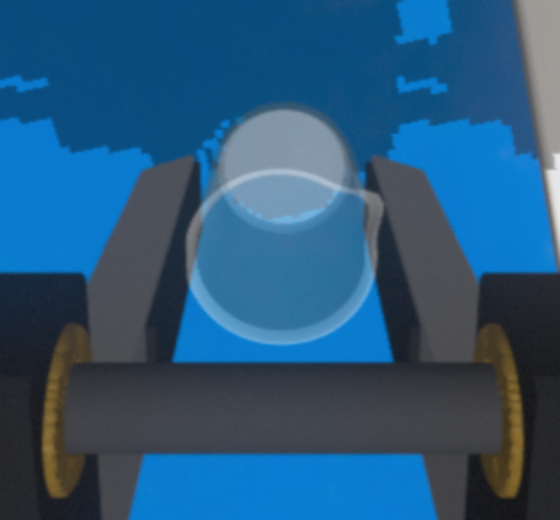

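The crop shows the beaker centred between the fingers, with its spout towards (375,205). I'll lift it and carry it over to the stand.

To row units: 275 mm / 1000 = 0.275, 230 mm / 1000 = 0.23.

Emit:
arm_command:
  plan:
    - [[0,0,-0.015,0,0,0,1],[0,0,-0.06,0,0,0,1],[0,0,-0.105,0,0,0,1],[0,0,-0.15,0,0,0,1],[0,0,-0.195,0,0,0,1],[0.015,0,-0.22,0,0,0,1],[0.05,0,-0.22,0,0,0,1],[0.095,0,-0.22,0,0,0,1],[0.14,0,-0.22,0,0,0,1],[0.185,0,-0.22,0,0,0,1],[0.23,0,-0.22,0,0,0,1],[0.275,-0.001,-0.22,0,0,0,1]]

```text
time_s: 24.4
ee_pos: [0.4968, -0.0055, 0.2198]
eef_rot: [-3.141, 0.0, 1.349]
force: [-0.1, -0.1, -0.3]
grip_width: 0.0367
grip_force: 9.9
```

To row units: 301 mm / 1000 = 0.301, 265 mm / 1000 = 0.265.

Emit:
arm_command:
  plan:
    - [[0.045,0,0,0,0,0,1],[0.09,0,0,0,0,0,1],[0.135,0,0,0,0,0,1],[0.18,-0.001,0,0,0,0,1],[0.225,-0.001,0,0,0,0,1],[0.265,-0.001,0,0,0,0,1],[0.301,-0.001,0,0,0,0,1],[0.301,-0.001,0,0,0,0,1],[0.301,-0.001,0.04,0,0,0,1],[0.301,-0.001,0.085,0,0,0,1],[0.301,-0.001,0.13,0,0,0,1],[0.301,-0.001,0.13,0,0,0,1]]

```text
time_s: 25.6
ee_pos: [0.5593, 0.2846, 0.0839]
eef_rot: [-3.133, 0.006, 1.348]
force: [-0.2, -0.7, -0.1]
grip_width: 0.037
grip_force: 9.9
```

Emit:
arm_command:
  plan:
    - [[0,0,0,0,0,0,1],[0,0,0,0,0,0,1],[0,0,0,0,0,0,1]]

```text
time_s: 25.9
ee_pos: [0.5633, 0.2869, 0.0926]
eef_rot: [3.139, -0.002, 1.349]
force: [-0.9, -0.6, -0.2]
grip_width: 0.0369
grip_force: 9.9
```

Run:
```python
from h import *
mv([.562,.286,.0135,1.349])
```

```text
t 25.9 pos [0.5633 0.2869 0.0926] rpy [ 3.139e+00 -2.000e-03  1.349e+00]
[0.562, 0.286, 0.0135, 1.349] -> [-1.3, -1.3, 79.1] [0.003, -0.002, -0.0] rows 1.6
```

To row units: 66 mm / 1000 = 0.066, 55 mm / 1000 = 0.055.

Emit:
arm_command:
  plan:
    - [[-0.001,-0.001,0.03,0,0,0,1],[-0.001,-0.001,0.055,0,0,0,1],[-0.001,-0.001,0.066,0,0,0,1],[-0.001,-0.001,0.066,0,0,0,1],[-0.001,-0.001,0.066,0,0,0,1],[-0.001,-0.001,0.066,0,0,0,1]]

```text
time_s: 26.5
ee_pos: [0.5619, 0.2861, 0.0257]
eef_rot: [3.14, -0.001, 1.349]
force: [-0.2, -0.6, -0.8]
grip_width: 0.037
grip_force: 9.9
```

To row units: 12 mm / 1000 = 0.012, 11 mm / 1000 = 0.011.

Emit:
arm_command:
  plan:
    - [[0,0,0.004,0,0,0,1],[0,0,0.008,0,0,0,1],[0,0,0.011,0,0,0,1],[0,0,0.012,0,0,0,1],[0,0,0.012,0,0,0,1],[0,0,0.012,0,0,0,1]]

```text
time_s: 27.1
ee_pos: [0.5613, 0.2859, 0.0123]
eef_rot: [3.141, -0.0, 1.349]
force: [-1.1, 0.2, 4.7]
grip_width: 0.0369
grip_force: 9.9
```

To row units: -195 mm / 1000 = -0.195, -150 mm / 1000 = -0.15.

Emit:
arm_command:
  plan:
    - [[0,0,0,0,0,0,-0.2],[0,0,0,0,0,0,-0.2],[0,0,0,0,0,0,-0.2],[0,0,0,0,0,0,-0.2],[0,0,-0.02,0,0,0,-0.2],[0,0,-0.06,0,0,0,-0.2],[0,0,-0.105,0,0,0,-0.2],[0,0,-0.15,0,0,0,-0.2],[0,0,-0.195,0,0,0,-0.2],[0,0,-0.195,0,0,0,-0.2],[0,0,-0.195,0,0,0,-0.2]]
  squeeze: 15

```text
time_s: 28.2
ee_pos: [0.5612, 0.2859, 0.2073]
eef_rot: [3.141, -0.001, 1.349]
force: [-0.6, -0.0, -0.7]
grip_width: 0.0565
grip_force: 0.0
```

Run:
```python
from h import *
mv([.56,.12,.21,1.349])
p=cams.camera("scene")[0];cv2.imwrite("pics/s7.png",cv2.resize(p[130:370,200:460],(780,720))[:600])
S=cams.camera_info("scene");d=cams.camera("scene")[1];C=cloud(S,d).reshape(-1,3)
k=C[(np.hypot(C[:,0]-.562,C[:,1]-.286)<.035)&(C[:,2]>.03)&(C[:,2]<.075)];print(len(k),k.mean(0),k.min(0),k.max(0))
```

```text
t 28.2 pos [0.5612 0.2859 0.2073] rpy [ 3.141e+00 -1.000e-03  1.349e+00]
[0.56, 0.12, 0.21, 1.349] -> [-162.0, 35.4, -2.8] [0.001, -0.001, -0.0] rows 3.3
295 [0.56016595 0.28570951 0.04873495] [0.54144379 0.26607832 0.03022288] [0.58080024 0.30501077 0.06670724]
```

View pics/s7.png

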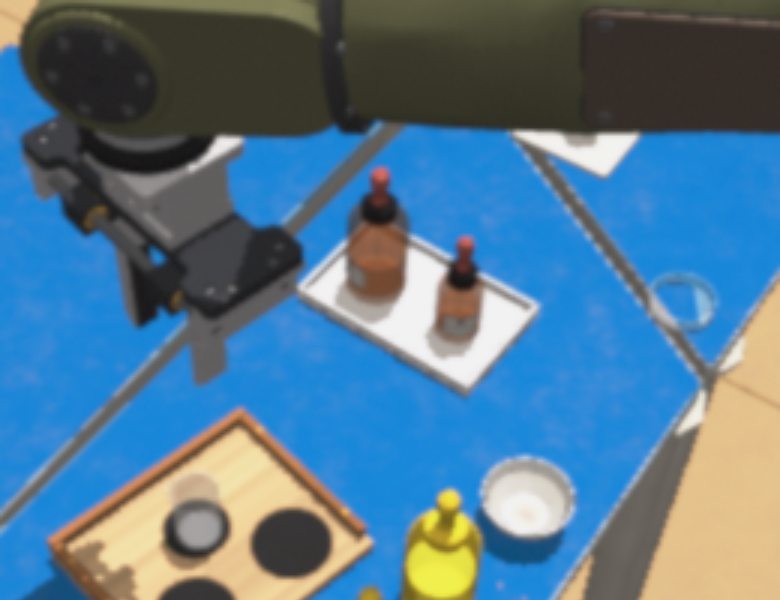

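The beaker stands centred on the back disc at crop (197,528), and both droppers stand upright in the tray at (378,245) and (460,295). Fetching the tall dropper.

Run:
```python
from h import *
mv([.5986,-.0014,.205,1.349],[.5986,-.0014,.0743,1.349])
T=cams.camera_info("scene");p,d=cams.camera("scene");C=cloud(T,d).reshape(-1,3)
for c,z in(((.5986,-.0014),.12),((.514,.0005),.095)):
    k=C[(np.hypot(C[:,0]-c[0],C[:,1]-c[1])<.03)&(C[:,2]>z)&(C[:,2]<.15)];print(len(k),np.median(k,0),k[:,2].max())
```

```text
t 28.3 pos [0.5605 0.2856 0.2052] rpy [-3.140e+00  1.000e-03  1.349e+00]
[0.5986, -0.0014, 0.205, 1.349] -> [-271.5, 100.3, 0.4] [-0.002, 0.001, -0.0] rows 5.8
[0.5986, -0.0014, 0.0743, 1.349] -> [-271.3, 100.6, 131.1] [-0.002, 0.001, -0.0] rows 6.4
49 [0.59401605 0.00316171 0.13142587] 0.14028278202064504
38 [0.51186165 0.00466038 0.1068695 ] 0.1130611653948034
```

To row units: -271 mm / 1000 = -0.271, 131 mm / 1000 = 0.131.

Emit:
arm_command:
  plan:
    - [[-0.045,0.017,0,0,0,0,-0.3],[-0.09,0.033,0,0,0,0,-0.3],[-0.135,0.05,0,0,0,0,-0.3],[-0.18,0.067,0,0,0,0,-0.3],[-0.225,0.083,0,0,0,0,-0.3],[-0.271,0.1,0,0,0,0,-0.3],[-0.271,0.1,0,0,0,0,-0.3],[-0.271,0.1,0.03,0,0,0,-0.3],[-0.271,0.1,0.07,0,0,0,-0.3],[-0.271,0.1,0.11,0,0,0,-0.3],[-0.271,0.1,0.131,0,0,0,-0.3],[-0.271,0.1,0.131,0,0,0,-0.3]]

```text
time_s: 29.55
ee_pos: [0.5967, 0.0001, 0.0718]
eef_rot: [-3.134, 0.001, 1.349]
force: [0.3, 0.5, 0.6]
grip_width: 0.0612
grip_force: 0.0
```

Emit:
arm_command:
  plan:
    - [[0,0,0,0,0,0,-0.3],[0,0,0,0,0,0,1],[0,0,0,0,0,0,1],[0,0,0,0,0,0,1],[0,0,0,0,0,0,1],[0,0,0,0,0,0,1],[0,0,0,0,0,0,1]]

```text
time_s: 30.25
ee_pos: [0.5991, -0.0005, 0.0763]
eef_rot: [3.141, -0.0, 1.349]
force: [-0.4, 0.3, 3.4]
grip_width: 0.029
grip_force: 15.0
```

Run:
```python
from h import *
mv([.5201,.3433,.20,1.349],[.5201,.3433,.0825,1.349])
```

```text
t 30.2 pos [ 5.991e-01 -5.000e-04  7.630e-02] rpy [ 3.141 -0.     1.349]
[0.5201, 0.3433, 0.2, 1.349] -> [318.0, -152.7, -123.7] [0.001, -0.0, -0.0] rows 7.5
[0.5201, 0.3433, 0.0825, 1.349] -> [318.0, -152.8, -6.2] [0.001, -0.0, -0.0] rows 7.1
```

To row units: 290 mm / 1000 = 0.29, 255 mm / 1000 = 0.255.

Emit:
arm_command:
  plan:
    - [[0,0,-0.015,0,0,0,1],[0,0,-0.05,0,0,0,1],[0,0,-0.09,0,0,0,1],[0,0,-0.124,0,0,0,1],[0.02,-0.01,-0.124,0,0,0,1],[0.055,-0.026,-0.124,0,0,0,1],[0.095,-0.046,-0.124,0,0,0,1],[0.135,-0.065,-0.124,0,0,0,1],[0.175,-0.084,-0.124,0,0,0,1],[0.215,-0.103,-0.124,0,0,0,1],[0.255,-0.122,-0.124,0,0,0,1],[0.29,-0.139,-0.124,0,0,0,1]]

```text
time_s: 31.45
ee_pos: [0.5264, 0.3149, 0.201]
eef_rot: [3.141, -0.0, 1.349]
force: [1.0, 1.0, -0.0]
grip_width: 0.029
grip_force: 15.0
```

To row units: 100 mm / 1000 = 0.1, 92 mm / 1000 = 0.092.

Emit:
arm_command:
  plan:
    - [[0.02,-0.01,0,0,0,0,1],[0.028,-0.014,0,0,0,0,1],[0.028,-0.014,0,0,0,0,1],[0.028,-0.014,0.03,0,0,0,1],[0.028,-0.014,0.065,0,0,0,1],[0.028,-0.014,0.092,0,0,0,1],[0.028,-0.014,0.1,0,0,0,1],[0.028,-0.014,0.1,0,0,0,1],[0.028,-0.014,0.1,0,0,0,1],[0.028,-0.014,0.1,0,0,0,1]]

```text
time_s: 32.45
ee_pos: [0.5205, 0.3434, 0.1018]
eef_rot: [3.14, -0.002, 1.348]
force: [0.1, 0.2, -1.0]
grip_width: 0.0289
grip_force: 15.0
```

Run:
```python
from h import *
mv([.5201,.3433,.085,1.349])
```

```text
t 32.5 pos [0.5205 0.3434 0.1018] rpy [ 3.140e+00 -2.000e-03  1.348e+00]
[0.5201, 0.3433, 0.085, 1.349] -> [-0.3, -0.4, 16.8] [0.002, -0.002, -0.001] rows 0.3
```

To row units: 16 mm / 1000 = 0.016, 14 mm / 1000 = 0.014.

Emit:
arm_command:
  plan:
    - [[0,0,0.006,0,0,0,1],[0,0,0.011,0,0,0,1],[0,0,0.014,0,0,0,1],[0,0,0.016,0,0,0,1],[0,0,0.016,0,0,0,1],[0,0,0.016,0,0,0,1]]

```text
time_s: 33.05
ee_pos: [0.5198, 0.3435, 0.0844]
eef_rot: [3.141, -0.0, 1.349]
force: [-0.7, -0.1, 4.0]
grip_width: 0.029
grip_force: 15.0
```

To row units: -120 mm / 1000 = -0.12, -105 mm / 1000 = -0.105.

Emit:
arm_command:
  plan:
    - [[0,0,0,0,0,0,-0.3],[0,0,0,0,0,0,-0.3],[0,0,0,0,0,0,-0.3],[0,0,0,0,0,0,-0.3],[0,0,-0.02,0,0,0,-0.3],[0,0,-0.06,0,0,0,-0.3],[0,0,-0.105,0,0,0,-0.3],[0,0,-0.12,0,0,0,-0.3],[0,0,-0.12,0,0,0,-0.3]]

```text
time_s: 33.95
ee_pos: [0.5205, 0.3437, 0.2065]
eef_rot: [3.138, -0.003, 1.349]
force: [0.1, -0.3, -0.6]
grip_width: 0.0611
grip_force: 0.0
```

Run:
```python
from h import *
mv([.514,.0005,.205,1.349],[.514,.0005,.047,1.349])
```

```text
t 34.0 pos [0.5205 0.3437 0.2065] rpy [ 3.138e+00 -3.000e-03  1.349e+00]
[0.514, 0.0005, 0.205, 1.349] -> [-336.3, 69.2, 0.7] [0.003, -0.003, -0.0] rows 6.9
[0.514, 0.0005, 0.047, 1.349] -> [-336.7, 68.7, 158.7] [0.003, -0.003, -0.0] rows 7.6
```

To row units: -336 mm / 1000 = -0.336, -288 mm / 1000 = -0.288.

Emit:
arm_command:
  plan:
    - [[-0.048,0.01,0,0,0,0,-0.3],[-0.096,0.02,0,0,0,0,-0.3],[-0.144,0.03,0,0,0,0,-0.3],[-0.192,0.04,0,0,0,0,-0.3],[-0.24,0.05,0,0,0,0,-0.3],[-0.288,0.06,0,0,0,0,-0.3],[-0.336,0.069,0,0,0,0,-0.3],[-0.336,0.069,0,0,0,0,-0.3],[-0.336,0.069,0,0,0,0,-0.3],[-0.336,0.069,0.04,0,0,0,-0.3],[-0.336,0.069,0.04,0,0,0,-0.3]]

```text
time_s: 35.05
ee_pos: [0.5108, 0.0017, 0.1595]
eef_rot: [-3.134, 0.001, 1.35]
force: [-0.3, -0.4, -0.3]
grip_width: 0.0614
grip_force: 0.0
```

Run:
```python
from h import *
mv([.514,.0005,.0475,1.349])
```

```text
t 35.0 pos [0.5108 0.0017 0.1595] rpy [-3.134e+00  1.000e-03  1.350e+00]
[0.514, 0.0005, 0.0475, 1.349] -> [-0.4, 4.3, 111.9] [-0.008, 0.001, 0.001] rows 2.2
```

To row units: 116 mm / 1000 = 0.116, 110 mm / 1000 = 0.11.

Emit:
arm_command:
  plan:
    - [[0,0.001,0.03,0,0,0,-0.3],[0,0.001,0.065,0,0,0,-0.3],[0,0.001,0.095,0,0,0,-0.3],[0,0.001,0.11,0,0,0,-0.3],[0,0.001,0.116,0,0,0,-0.3],[0,0.001,0.116,0,0,0,-0.3],[0,0.001,0.116,0,0,0,-0.3]]

```text
time_s: 35.75
ee_pos: [0.5146, 0.0005, 0.0491]
eef_rot: [3.14, -0.0, 1.349]
force: [-0.8, -0.1, 0.5]
grip_width: 0.061
grip_force: 0.0
```

Emit:
arm_command:
  plan:
    - [[0,0,0,0,0,0,1],[0,0,0,0,0,0,1],[0,0,0,0,0,0,1],[0,0,0,0,0,0,1],[0,0,0,0,0,0,1],[0,0,0,0,0,0,1],[0,0,0,0,0,0,1]]

```text
time_s: 36.45
ee_pos: [0.5141, 0.0001, 0.0481]
eef_rot: [3.141, -0.0, 1.349]
force: [0.3, 0.5, 1.1]
grip_width: 0.0251
grip_force: 15.0
```

Run:
```python
from h import *
mv([.5012,.2543,.2,1.349])
```

```text
t 36.5 pos [5.141e-01 1.000e-04 4.810e-02] rpy [ 3.141 -0.     1.349]
[0.5012, 0.2543, 0.2, 1.349] -> [245.1, -68.5, -152.0] [0.0, -0.0, -0.0] rows 5.9
```

Emit:
arm_command:
  plan:
    - [[0,0,-0.015,0,0,0,1],[0,0,-0.055,0,0,0,1],[0,0,-0.095,0,0,0,1],[0,0,-0.135,0,0,0,1],[0.025,-0.007,-0.135,0,0,0,1],[0.065,-0.018,-0.135,0,0,0,1],[0.105,-0.029,-0.135,0,0,0,1],[0.145,-0.041,-0.135,0,0,0,1],[0.185,-0.052,-0.135,0,0,0,1],[0.22,-0.061,-0.135,0,0,0,1],[0.245,-0.068,-0.135,0,0,0,1],[0.245,-0.068,-0.135,0,0,0,1]]

```text
time_s: 37.65
ee_pos: [0.5009, 0.2566, 0.1824]
eef_rot: [-3.141, 0.0, 1.352]
force: [0.3, -0.9, -0.7]
grip_width: 0.0252
grip_force: 15.0
```

To row units: 110 mm / 1000 = 0.11, 95 mm / 1000 = 0.095.

Emit:
arm_command:
  plan:
    - [[0,0,0,0,0,0,1],[0,0,0,0,0,0,1],[0,0,0.03,0,0,0,1],[0,0,0.065,0,0,0,1],[0,0,0.095,0,0,0,1],[0,0,0.11,0,0,0,1],[0,0,0.11,0,0,0,1],[0,0,0.11,0,0,0,1],[0,0,0.11,0,0,0,1]]

```text
time_s: 38.55
ee_pos: [0.5024, 0.254, 0.0743]
eef_rot: [3.14, -0.001, 1.348]
force: [0.1, 0.4, -1.4]
grip_width: 0.0254
grip_force: 15.0
```

Run:
```python
from h import *
mv([.5012,.2543,.0565,1.349])
```

```text
t 38.5 pos [0.5024 0.254  0.0743] rpy [ 3.140e+00 -1.000e-03  1.348e+00]
[0.5012, 0.2543, 0.0565, 1.349] -> [0.0, -1.2, 17.8] [0.002, -0.001, -0.001] rows 0.4
```

To row units: 17 mm / 1000 = 0.017, 14 mm / 1000 = 0.014.

Emit:
arm_command:
  plan:
    - [[0,0,0.006,0,0,0,1],[0,0,0.011,0,0,0,1],[0,0,0.014,0,0,0,1],[0,0,0.017,0,0,0,1],[0,0,0.017,0,0,0,1],[0,0,0.017,0,0,0,1]]

```text
time_s: 39.15
ee_pos: [0.5017, 0.2542, 0.056]
eef_rot: [3.141, -0.0, 1.349]
force: [-0.1, 0.5, 0.3]
grip_width: 0.0255
grip_force: 15.0
```

To row units: -180 mm / 1000 = -0.18, -150 mm / 1000 = -0.15.

Emit:
arm_command:
  plan:
    - [[0,0,0,0,0,0,-0.3],[0,0,0,0,0,0,-0.3],[0,0,0,0,0,0,-0.3],[0,0,0,0,0,0,-0.3],[0,0,-0.02,0,0,0,-0.3],[0,0,-0.06,0,0,0,-0.3],[0,0,-0.105,0,0,0,-0.3],[0,0,-0.15,0,0,0,-0.3],[0,0,-0.18,0,0,0,-0.3],[-0.045,0,-0.18,0,0,0,-0.3],[-0.09,0.01,-0.18,0,0,0,-0.3],[-0.135,0.02,-0.18,0,0,0,-0.3]]

```text
time_s: 40.35
ee_pos: [0.4909, 0.1168, 0.2362]
eef_rot: [3.141, -0.0, 1.35]
force: [0.7, -0.1, -0.1]
grip_width: 0.0611
grip_force: 0.0
```

To row units: -75 mm / 1000 = -0.075, -48 mm / 1000 = -0.048.

Emit:
arm_command:
  plan:
    - [[-0.048,0,0,0,0,0,-0.3],[-0.075,0,0,0,0,0,-0.3],[-0.075,0,0,0,0,0,-0.3],[-0.075,0,0,0,0,0,-0.3],[-0.075,0,0,0,0,0,-0.3],[-0.075,0,0,0,0,0,-0.3]]

```text
time_s: 40.95
ee_pos: [0.475, 0.0458, 0.2358]
eef_rot: [-3.141, -0.0, 1.35]
force: [0.7, 1.0, 0.8]
grip_width: 0.0609
grip_force: 0.0
```

Run:
```python
from h import *
np.set_printoptions(precision=4,suppress=True)
o=ctrl.get_obs();print(o["ee_pos"])
S=cams.camera_info("scene");p,d=cams.camera("scene");T=cams.camera_info("top");t,_=cams.camera("top")
C=cloud(S,d).reshape(-1,3)
for n,c,a,b in(("grey",(.55,-.2805),.075,.095),("beaker",(.562,.286),.03,.075),("tall",(.5156,.3467),.122,.16),("short",(.4985,.2569),.09,.13)):
    k=C[(np.hypot(C[:,0]-c[0],C[:,1]-c[1])<.03)&(C[:,2]>a)&(C[:,2]<b)]
    print(n,len(k),np.median(k,0) if len(k) else "")
B=[]
for im,(x0,y0,x1,y1) in((p,(245,275,310,345)),(t,(195,225,275,300))):
    h,s,v=[x.astype(int) for x in cv2.split(cv2.cvtColor(im,cv2.COLOR_BGR2HSV))]
    r=np.zeros(h.shape,bool);r[y0:y1,x0:x1]=1
    B.append([c.round(1).tolist() for c,st,l in blobs(((h<8)|(h>172))&(s>95)&(v>100)&r,6)])
print(B)
cv2.imwrite("pics/s8.png",np.vstack([p[100:380,180:500],t[200:350,180:500]]))
```

```text
[0.475  0.0458 0.2358]
grey 0 
beaker 227 [0.5662 0.2795 0.0516]
tall 72 [0.5143 0.3456 0.141 ]
short 63 [0.4988 0.257  0.1128]
[[[294.8, 283.8], [260.1, 303.2]], [[208.2, 264.2], [244.8, 271.1]]]
```

View pics/s8.png

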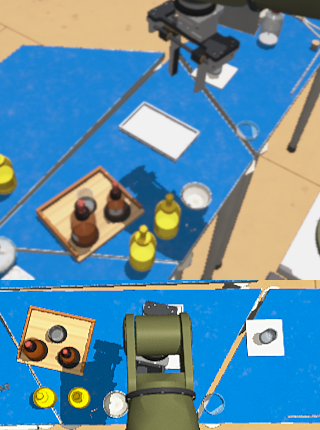

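The droppers are back with their bulbs within a pixel of the start, the beaker is on the back disc, and the grey bottle stands on the tile at (265,337). The dishes haven't moved and the arm is clear, so I'm handing in.

```bash
python3 -c "
from station import ctrl
print(ctrl.hand_in())"
```

```text
the job is handed in; nothing more can be done
None
```

The job is handed in, with no verdict returned; in the last pictures the grey bottle was on the tile, the beaker on the back disc, both droppers back on their own front discs, and the two dishes where they started.

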